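Seat the six-blade link plug and lock it

ROBOT

A 7-joint arm with a two-finger parallel gripper is mounted at the origin on a cart in front of the work surface, level with it; the furniture and walls round the work are solid. World frame = base frame: x ahead of the robot, y to its left, z up, the work surface at z = 0. Lengths are in m, angles in rad, forces in N, time in s.
With the tool pointing down it reaches from about 0.4 to 0.85 m from the base axis. Payload 10.4 kg.
Tool frame: the origin (TCP) lies midway between the tips of the shut fingers; the grasp point (between the pads) lies 19 mm behind it (manip.tcp_to_grasp is the distance from the TCP to the grasp point, in m); x points along the fingers, y is the direction in which the jaws open and shut, and the axes are right-handed (so a half turn about x gives the same grasp; the last joint's range is limited). The gripper opens to 85 mm and grips with 20 to 120 N. Pads are 22 mm wide; open, the fingers measure 114 mm over their backs; the gripper's body (76 mm by 85 mm) begins 54 mm behind the grasp point. The pads swing forward as they close: fully open they stand 13 mm farther back than shut.
Start: joints at [-1.253, 0.332, -0.065, 1.46, 0.022, 1.35, -0.088], TCP at [0.209, 0.589, 0.209] pointing down, gripper open.
Joint ranges: [-2.6, 2.6], [-0.5, 2.12], [-1.47, 1.34], [0.16, 2.42], [-1.27, 4.41], [0.06, 2.06], [-2.6, 2.6]. Speed limits (rad/s): [2.22, 2.22, 2.79, 2.79, 3.14, 3.14, 3.14].

INTERFACE

Orientations are given as a unit quaternion [x, y, z, w].
In Python, from workcell import monitor, viewer, manip gives the robot as it stands. The module is installed in compiled form; this text tells all that it offers.
- The arm moves only by the tool send_rows, never from a script. Its arguments are lists of equal length, an entry for each row: "grip": the closure in counts, from 0 (fully open) to 255 (shut); "offset": the shift along the tool's x, y, z in mm, a list of three; "twist": the turn about the tool's x in degrees. In form: {"grip": [grip, ...], "offset": [[tx, ty, tz], ...], "twist": [twist, ...]}. A call has exactly 5 rows; each row is the pose to reach, as a shift and turn from the pose commanded when the call began, along the tool's axes at that moment; what a row does not reach only later rows make up. A row lasts 1/12 s, in which the tool goes at most 41.7 mm and 7.16 degrees, less where a joint would pass 70% of its speed; a pose out of reach is approached as far as the arm can. A call with a gripper value outside its range is refused whole. The fingers move at their own pace and stop on an object; "newtons" is the grip in N (left out, the last holds). Time passes only in rows, so rows that repeat a pose let the fingers close, or fill a call up. It gives the time, the measured TCP pose, the force and the opening at its end, in the units of the state.
- monitor.get_obs(): the state, without advancing time (a new reading comes with each control period).
- viewer.camera(name): name is "side" or "top" or "wrist"; returns (picture, depth): 420x560x3 uint8, blue, green, red; 420x560 float32, m along the optical axis (not along the pixel's ray), 0 where there is no reading.
- viewer.camera_model(name): a dict with "camera_matrix" (3x3 intrinsics, pixels), "R" (3x3) and "t" (3): a world point X has camera coordinates R X + t; the wrist camera has in their place "mount" (4x4, takes a point from camera to tool coordinates, whose origin is the TCP and whose axes are the tool frame's). Camera axes: x right, y down, z forward; pixel columns grow to the right and rows downward; lengths in m; the calibration is good to about 2 mm. A picture is of the moment at which its call begins: read the wrist's pose just before it. camera_model takes no time and is no camera call.
- manip.hand_in(): hands the job in, once; it reports no verdict.
Trained networks look in the newest picture that a camera, given by its name, has taken for a name from the list of things; names that differ only in an ending like _2 or _b are one class to them, and where a whole thing is asked for, a point or a joint stands for the part that bears it (a point fixed in the world has none). Each returns a list of dicts, best first, with "score" (0 to 1); they miss things now and then, are a little off and sometimes report something else, mostly with a low value. They report only what shows in the picture. A call takes as long as a camera call. They do not tell look-alikes from the thing itself.
- viewer.recognise(target, camera): "box" ([left, top, width, height] in pixels, round what is visible of it).
- viewer.regions_of(target, camera): "region" (420x560 bool, what is visible of it) and "box" ([left, top, width, height] in pixels, round what is visible of it).
- viewer.spot_point(target, camera): "position" ([column, row] in pixels: a listed point, or the origin of a listed thing).
The state is a dict: "clock": time; "joint_pos": joint angles; "joint_velocities": joint speeds; "tau": joint torques, N m; "position": TCP position; "ee_rot": TCP orientation; "ft_force": force on the tool from outside, world axes, zero at the start; "torque": the same for the moment, N m; "grip_width": opening from 0.0 (shut) to 1.0 (fully open).
Only numpy, scipy, OpenCV 4.12 (cv2) and the standard library are available. Lean on these libraries where they do the work, as an engineer would, in place of code of your own. Each camera call takes 0.05 s, during which the arm holds its last target.

TASK

Put the six-blade link plug into the slotted strip of the connection dock, every blade in its own slot, and press it fully home until its body rests flat on the strip; feel for the slots rather than forcing it, because the blades bend if pushed hard. Then let go of it and turn the steel keeper right over the end of the plug to lock it in. Leave the other things on the bench where they are.

Things in the scene. Friction and masses are not known exactly. Their poses are not given: they have to be found in the camera images.
- link_plug: Grey plug, loose, 0.11-0.21 kg, standing on its blades. Origin: centre of underside, at blade tips; z up, y along the blade row; same either way round. Six brass blades at y = +-9, +-27, +-45 mm, each 4 mm thick (y), 16 wide (x), 24 long (z 0-24), tip square. Body bar 26 x 112 mm, z 24-38 mm. Blades bend if it is pressed on the dock with more than 35 N.
- plug_handle (a point): Middle of the plug's handle, 55 mm above the blade tips: a rib 18 mm thick (plug x), 40 mm long (plug y), from 38 to 72 mm above the tips; grasp it across its thickness.
- dock: Connection dock, fixed to the bench: grey base plate 76 (x) x 236 (y) x 10 mm; origin: centre of its underside; z up, y along it. In it a white strip, 34 x 132 mm, z 10-38 mm, with six slots from above, along y at 18 mm pitch, symmetric about the strip's middle, each 6 (y) x 19 (x) mm, 28 deep. Fully home the plug's bar rests on the strip, its origin 14 mm above the dock's.
- strip_travel_mid (a point): Point of the dock at the slot mouths (z 38 mm). The strip's middle stands up to 8 mm from it along dock y, either way: NOT MEASURED, to be felt or seen. It holds against 8 N sideways. It rides on springs: yields down from 3 N, 6 N/mm, at most 3.5 mm. Ends reach 21 mm past the end slots. From 6 mm deep, leaf springs rub on the blades: 5-15 N of push takes the plug home; it stays.
- keeper_pivot (a point): Axis of the keeper at the underside of its arm: fixed to the dock at dock x = 0, y = -92 mm, z = 55 mm. The keeper is a flat level steel arm 48 mm long, 14 wide, 6 thick (z 55-61 mm over the bench; pivot cap to 64), turning on a post at the dock's -y end. It passes 3 mm above the bar of a fully seated plug and strikes that of a plug standing higher.
- keeper_pin (a point): Middle of the keeper's upright dark steel pin, the place to pinch or push: 10 mm diameter, 30 mm tall, standing 61 to 91 mm above the bench, 38 mm from the pivot axis.
- keeper (a joint): Angle of the keeper, rad: at 0 its arm points along the dock's -x (open); it grows as the arm turns clockwise seen from above; at 1.57 the arm points along the dock's +y, over the end of the plug (stop at 1.60). About 1 N at the pin turns it; it stays where it is left.
- weight_100: Bystander: white 100 g laboratory weight, 26 mm diameter, 43 mm tall; origin under its centre.
- eraser: Bystander: eraser in a sleeve, 21 x 42 x 13 mm; origin under its centre.
- spanner: Bystander: open-ended spanner lying flat, 35 x 181 x 8 mm; origin under its centre.
Not all that is in view belongs to the job. Leave any green or red look-alike of the link_plug alone.

How it is judged:
On the way, in this order (a step that is already met when the one before it is completed fails the run):
1. the plug is fully home in the strip, all six blades in their slots (z of link_plug in the frame of dock between 0.009 and 0.0155 m and x of link_plug in the frame of dock between -0.004 and 0.004 m and y of link_plug in the frame of dock between -0.011 and 0.011 m and angle between the y axis of link_plug and the y axis of dock, either way round below 0.06 rad and angle between link_plug's own z axis and vertical below 0.05 rad), for 0.2 s.
2. the keeper is turned over the end of the plug (value of joint keeper above 1.35 rad), for 0.2 s.
At the end, for the whole second after the job is handed in: The plug is fully home: its origin 9 to 15.5 mm above the dock's (14 when seated), within 4 mm of the dock's origin in dock x and 11 mm in dock y, turned less than 0.06 rad from the dock and tilted less than 0.05 rad; it is at rest, and the keeper stands over its end (angle above 1.35 rad) (all of step 1 and value of joint keeper above 1.35 rad and linear speed of link_plug below 0.02 m/s); the robot touches nothing.
It fails at once if the plug is pressed on the dock with more than 35 N (contact force between link_plug and dock above 35 N).
It fails at once if the 100 g weight is moved more than 30 mm (distance of weight_100 from where it was at the start of the episode above 0.03 m).
It fails at once if the eraser is moved more than 30 mm (distance of eraser from where it was at the start of the episode above 0.03 m).
It fails at once if the spanner is moved more than 30 mm (distance of spanner from where it was at the start of the episode above 0.03 m).
It also fails if it takes over 72 s, if anything falls off the work surface, if the arm or the gripper's body presses on something with over 40 N, if the wrist force passes 120 N, or if a joint passes its speed limit or range.

## Working session

There is one attempt and no reset: what is moved stays moved. The work goes in short steps, Python scripts to look and compute and a tool call to move; the robot and the scene stay as the last step left them, time stands still between calls to the robot, and variables do not carry over. Pictures are saved under pics/ and viewed, and the job is handed in when it is done.

Besides the shell and the picture viewer there is one more tool, called by a JSON object that holds its "method" and its "body", one argument or row to a line. send_rows: Moves the arm, as the interface text tells. Its arguments: {"type":"object","properties":{"grip":{"type":"array","items":{"type":"number"}},"offset":{"type":"array","items":{"type":"array","items":{"type":"number"}}},"twist":{"type":"array","items":{"type":"number"}},"newtons":{"type":"number"}},"required":["grip","offset","twist"]}

```bash
ls; mkdir -p pics; cat > h.py <<'E'
from workcell import monitor, viewer, manip
import numpy as np, cv2
from scipy.spatial.transform import Rotation as Ro
def snap(c,n):
    o=monitor.get_obs(); p,d=viewer.camera(c); cv2.imwrite(f'pics/{n}.png',p); np.savez(f'pics/{n}.npz',p=p,d=d,pos=o['position'],q=o['ee_rot']); return p,d,o
def model(c,o=None):
    m=viewer.camera_model(c); K=np.array(m['camera_matrix'])
    if 'mount' in m:
        T=np.eye(4);T[:3,:3]=Ro.from_quat(o['ee_rot']).as_matrix();T[:3,3]=o['position']
        W=T@np.array(m['mount']); R=W[:3,:3].T; t=-R@W[:3,3]
    else: R=np.array(m['R']);t=np.array(m['t'])
    return K,R,t
def onz(c,uv,z,o=None):
    K,R,t=model(c,o); r=R.T@np.linalg.solve(K,[uv[0],uv[1],1]); C=-R.T@t
    return C+r*(z-C[2])/r[2]
def cloud(c,d,o=None):
    K,R,t=model(c,o); v,u=np.mgrid[:420,:560]
    P=np.stack([(u-K[0,2])/K[0,0]*d,(v-K[1,2])/K[1,1]*d,d],-1)
    return (P-t)@R
E
python3 - <<'E'
from h import *
for c in ['top','side','wrist']:
    p,d,o=snap(c,c+'0')
    print(c,model(c,o))
    if c!='wrist':
        for n in ['link_plug','dock','weight_100','eraser','spanner','keeper_pin']:
            print(n,[(round(r['score'],2),r['box']) for r in viewer.recognise(n,c)])
        for n in ['plug_handle','dock','strip_travel_mid','keeper_pivot','keeper_pin','link_plug']:
            print(n,[(round(r['score'],2),np.round(r['position'],1)) for r in viewer.spot_point(n,c)])
print(monitor.get_obs(), manip.tcp_to_grasp)
E
```

```text
pics
top (array([[528.23040616,   0.        , 276.75176693],
       [  0.        , 528.23040616, 220.44595843],
       [  0.        ,   0.        ,   1.        ]]), array([[-0.02671499, -0.99954865, -0.0137406 ],
       [-0.98291534,  0.02876955, -0.18179589],
       [ 0.18210915,  0.00864917, -0.98324028]]), array([0.19087195, 0.4850793 , 1.53788209]))
link_plug [(0.85, [434.4, 192.0, 20.5, 36.0]), (0.62, [107.3, 204.0, 21.3, 35.9])]
dock [(0.74, [314.5, 196.0, 80.7, 26.5])]
weight_100 [(0.62, [284.5, 188.0, 10.9, 7.0]), (0.49, [382.5, 204.5, 7.9, 18.0])]
eraser [(0.43, [325.4, 255.1, 13.7, 9.9])]
spanner [(0.57, [367.2, 252.2, 59.5, 14.9])]
keeper_pin [(0.58, [382.3, 204.5, 8.4, 18.6])]
plug_handle [(0.92, array([442.8, 207.5])), (0.84, array([112.2, 217.7])), (0.77, array([283.9, 224.7]))]
dock [(0.74, array([354.6, 208.3]))]
strip_travel_mid [(0.85, array([356.3, 204.2]))]
keeper_pivot [(0.67, array([384. , 206.5]))]
keeper_pin [(0.67, array([387.4, 217.6]))]
link_plug [(0.91, array([122.1, 223.5])), (0.6, array([441.8, 209. ])), (0.58, array([284.9, 227.9]))]
side (array([[395.4
[... 1595 characters left out ...]
int_pos': array([-1.25260407,  0.33217958, -0.06472215,  1.46012604,  0.0215722 ,
        1.3499387 , -0.08850359]), 'joint_velocities': array([-1.46940457e-03,  1.36008637e-03,  2.26608296e-04, -4.15581976e-04,
        1.62127968e-03, -2.11331377e-03, -1.03723321e-06]), 'tau': array([ 3.16768082e-04, -6.25225282e+01,  4.94419481e-02, -3.91830540e+01,
        1.66260602e-02,  1.73882199e-03,  2.00686861e-05]), 'position': array([0.20885726, 0.58906604, 0.20923788]), 'ee_rot': array([ 0.11991755,  0.6968816 , -0.11988405,  0.69685266]), 'ft_force': array([-0.42722631, -0.15249641,  0.03903573]), 'torque': array([ 0.03301955, -0.02364835,  0.01785714]), 'grip_width': 1.0001330079708188} 0.0187
```

```bash
python3 - <<'E'
import cv2,numpy as np
t=cv2.imread('pics/top0.png');s=cv2.imread('pics/side0.png')
cv2.imwrite('pics/t0c.png',cv2.resize(t[150:300,90:490],(800,300),interpolation=cv2.INTER_CUBIC))
cv2.imwrite('pics/t0d.png',cv2.resize(t[170:290,270:470],(800,480),interpolation=cv2.INTER_CUBIC))
cv2.imwrite('pics/s0c.png',cv2.resize(s[120:240,200:360],(800,600),interpolation=cv2.INTER_CUBIC))
E
```

```text
(no output)
```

View pics/t0c.png

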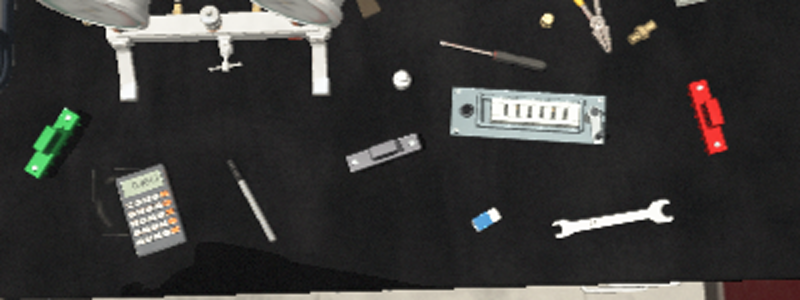

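View pics/t0d.png

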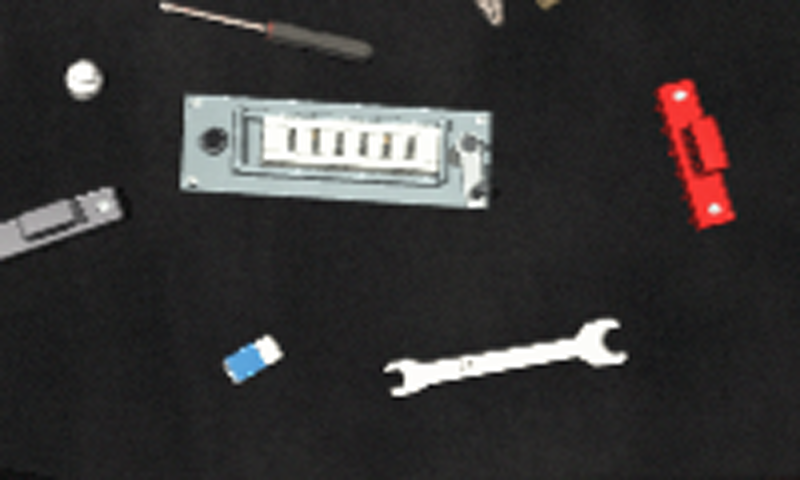

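View pics/s0c.png

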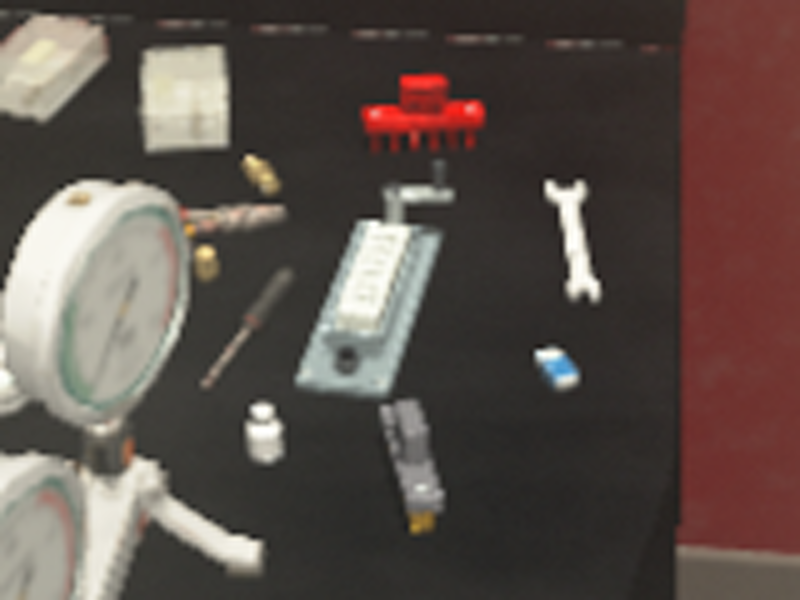

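View pics/wrist0.png

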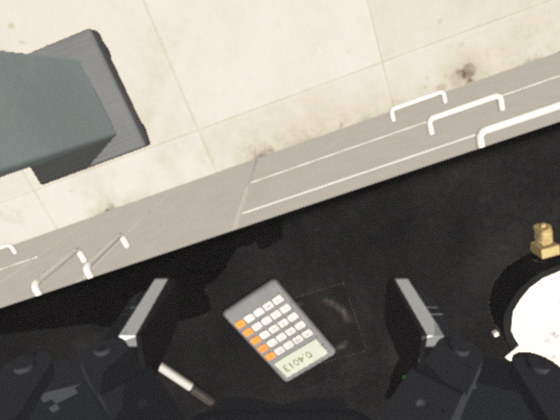

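View pics/top0.png

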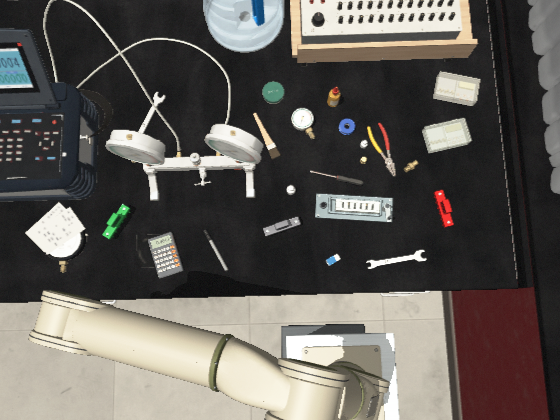

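```bash
python3 - <<'E'
from h import *
z=np.load('pics/top0.npz');d=z['d'];p=z['p']
X=cloud('top',d)
def fit(mask,name):
    q=X[mask][:,:2].astype(np.float32); r=cv2.minAreaRect(q*1000); print(name,mask.sum(),r, X[mask][:,2].mean())
v,u=np.mgrid[:420,:560]
pl=(u>255)&(u<310)&(v>210)&(v<245)
fit(pl&(X[...,2]>.025)&(X[...,2]<.05),'bar'); fit(pl&(X[...,2]>.06),'handle')
dk=(u>305)&(u<405)&(v>185)&(v<230)
fit(dk&(X[...,2]>.005)&(X[...,2]<.02),'plate'); fit(dk&(X[...,2]>.03)&(X[...,2]<.043),'strip'); fit(dk&(X[...,2]>.05),'keeper');
q=X[dk&(X[...,2]>.05)]; print(np.round(q,3))
h=cv2.cvtColor(p,cv2.COLOR_BGR2HSV)
# strip white
w=dk&(h[...,1]<25)&(p.min(-1)>190); fit(w&(X[...,2]>.03),'white')
for n in [(291,190),(333,260),(397,260),(283,226)]: print(n,X[n[1],n[0]])
print(np.abs(X[260:280,300:500,2]).max())
E
```

```text
bar 238 ((474.8381652832031, 164.97422790527344), (27.60622215270996, 110.79501342773438), 18.188148498535156) 0.03680628720372123
handle 88 ((344.62115478515625, 154.44639587402344), (283.2271728515625, 40.87955093383789), 4.573593616485596) 0.1398938428196871
plate 1021 ((531.514404296875, -64.17317199707031), (301.8901062011719, 135.8665313720703), 88.3026351928711) 0.01026055958660967
strip 474 ((531.1270141601562, -54.53404998779297), (186.54539489746094, 46.796173095703125), 84.81404113769531) 0.03636577829133396
keeper 110 ((352.36572265625, -10.152023315429688), (44.49790573120117, 457.5213623046875), 46.47198486328125) 0.2460934316214708
[[ 0.202  0.164  1.603]
 [ 0.202  0.164  1.603]
 [ 0.202  0.164  1.603]
 [ 0.202  0.164  1.603]
 [ 0.202  0.164  1.603]
 [ 0.202  0.164  1.603]
 [ 0.529 -0.148  0.067]
 [ 0.532 -0.154  0.056]
 [ 0.527 -0.146  0.065]
 [ 0.528 -0.149  0.062]
 [ 0.527 -0.152  0.062]
 [ 0.202  0.164  1.603]
 [ 0.527 -0.158  0.062]
 [ 0.202  0.164  1.603]
 [ 0.525 -0.143  0.062]
 [ 0.525 -0.147  0.058]
 [ 0.524 -0.149  0.064]
 [ 0.524 -0.152  0.061]
 [ 0.524 -0.1
[... 1832 characters left out ...]
3]
 [ 0.482 -0.149  0.061]
 [ 0.482 -0.152  0.064]
 [ 0.48  -0.153  0.074]
 [ 0.482 -0.158  0.062]
 [ 0.479 -0.146  0.06 ]
 [ 0.479 -0.149  0.061]
 [ 0.48  -0.154  0.054]
 [ 0.479 -0.155  0.062]
 [ 0.479 -0.158  0.059]
 [ 0.477 -0.147  0.054]
 [ 0.476 -0.149  0.06 ]
 [ 0.477 -0.153  0.056]
 [ 0.476 -0.155  0.058]
 [ 0.477 -0.16   0.053]
 [ 0.202  0.164  1.603]]
white 444 ((410.125244140625, 41.542633056640625), (158.66819763183594, 455.9571533203125), 40.457820892333984) 0.04345268245773431
(291, 190) [0.58488776 0.13139231 0.03693935]
(333, 260) [0.37039279 0.01096659 0.01030859]
(397, 260) [ 0.36516973 -0.18210485  0.00823328]
(283, 226) [0.46884301 0.15905689 0.06847267]
1.602915741607664
```

```bash
cat >> h.py <<'E'
def delta(pos,yaw):
    """pos target TCP; yaw(deg): direction of tool y in world xy, mod 180"""
    o=monitor.get_obs(); R=Ro.from_quat(o['ee_rot']).as_matrix()
    d=R.T@(np.array(pos)-o['position'])*1000
    cur=np.degrees(np.arctan2(R[1,1],R[0,1]))
    # rotation about tool x (down): positive twist turns tool y toward tool z
    s=np.sign(-R[2,0]); tw=-(yaw-cur)
    tw=(tw+90)%180-90
    print('clock',round(o['clock'],2),'pos',np.round(o['position'],4),'yawY',round(cur,2),'tilt',np.round(R[:,0],4),'F',np.round(o['ft_force'],2),'g',round(o['grip_width'],3),'j7',round(o['joint_pos'][6],2))
    print('tool offset mm',np.round(d,2),'twist',round(tw,2), 'alt',round(tw+180,1),round(tw-180,1))
E
python3 - <<'E'
from h import *
z=np.load('pics/top0.npz');X=cloud('top',z['d'])
m=(X[...,2]>.08)&(X[...,2]<.5)&(X[...,0]>.2)&(X[...,1]<.75)
Y=X[m]
for x in np.arange(.25,.85,.05):
  print(round(x,2),[ (round(y,2),round(Y[s][:,2].max(),2)) for y in np.arange(-.3,.75,.1) if (s:=(abs(Y[:,0]-x)<.025)&(abs(Y[:,1]-y)<.05)).sum()>3])
delta([.475,.165,.2],18.2)
print(Ro.from_quat(monitor.get_obs()['ee_rot']).as_matrix().round(3), viewer.camera_model('wrist')['mount'])
# table at y
E
```

```text
0.25 [(np.float64(0.6), np.float64(0.44))]
0.3 []
0.35 []
0.4 []
0.45 []
0.5 [(np.float64(-0.2), np.float64(0.1)), (np.float64(-0.1), np.float64(0.09))]
0.55 []
0.6 [(np.float64(0.2), np.float64(0.31)), (np.float64(0.7), np.float64(0.19))]
0.65 [(np.float64(0.2), np.float64(0.32)), (np.float64(0.3), np.float64(0.33)), (np.float64(0.4), np.float64(0.29)), (np.float64(0.5), np.float64(0.33)), (np.float64(0.6), np.float64(0.33)), (np.float64(0.7), np.float64(0.19))]
0.7 [(np.float64(0.3), np.float64(0.32)), (np.float64(0.4), np.float64(0.29)), (np.float64(0.5), np.float64(0.32)), (np.float64(0.6), np.float64(0.32)), (np.float64(0.7), np.float64(0.19))]
0.75 [(np.float64(0.5), np.float64(0.13)), (np.float64(0.7), np.float64(0.19))]
0.8 [(np.float64(0.5), np.float64(0.18)), (np.float64(0.7), np.float64(0.2))]
clock 1.35 pos [0.2089 0.5891 0.2092] yawY 70.47 tilt [-0.e+00  1.e-04 -1.e+00] F [-0.43 -0.15  0.04] g 1.0 j7 -0.09
tool offset mm [   9.21 -310.73  392.57] twist 52.27 alt 232.3 -127.7
[[-0.     0.334  0.942]
 [ 0.     0.942 -0.334]
 [-1.     0.    -0.   ]] [[-3.02730762e-04 -3.26002517e-01  9.45368852e-01 -1.64404822e-01]
 [ 9.99999884e-01 -4.51943286e-04  1.64376135e-04  1.45172431e-03]
 [ 3.73666072e-04  9.45368793e-01  3.26002616e-01 -8.33784991e-02]
 [ 0.00000000e+00  0.00000000e+00  0.00000000e+00  1.00000000e+00]]
```

{"method": "send_rows", "body": {
  "grip": [0,0,0,0,0],
  "offset": [
    [0,-26,33],
    [0,-52,66],
    [0,-78,98],
    [0,-104,130],
    [0,-130,160]
  ],
  "twist": [7,14,21,28,35],
  "newtons": 40
}}

```text
clock: 1.77
position: [0.3173, 0.4111, 0.2093]
ee_rot: [0.326, 0.628, -0.326, 0.627]
ft_force: [0.8, 0.4, 1.0]
grip_width: 0.999
```

```bash
python3 -c "
from h import *
delta([.475,.165,.16],18.2)"
```

```text
clock 1.77 pos [0.3173 0.4111 0.2093] yawY 35.1 tilt [ 2.e-04  5.e-04 -1.e+00] F [0.83 0.43 0.97] g 0.999 j7 -0.38
tool offset mm [ 49.24 -12.49 292.04] twist 16.9 alt 196.9 -163.1
```

{"method": "send_rows", "body": {
  "grip": [0,0,0,0,0],
  "offset": [
    [5,-2,40],
    [15,-4,80],
    [25,-6,120],
    [35,-8,160],
    [40,-10,200]
  ],
  "twist": [4,8,12,16,17]
}}

```text
clock: 2.18
position: [0.4245, 0.2424, 0.1684]
ee_rot: [0.414, 0.573, -0.415, 0.573]
ft_force: [-0.3, 0.1, -0.3]
grip_width: 0.997
```

```bash
python3 -c "
from h import *
delta([.475,.165,.16],18.2)"
```

```text
clock 2.18 pos [0.4245 0.2424 0.1684] yawY 18.24 tilt [-4.e-04  0.e+00 -1.e+00] F [-0.34  0.13 -0.3 ] g 0.997 j7 -0.28
tool offset mm [ 8.41 23.78 89.3 ] twist 0.04 alt 180.0 -180.0
```

Next: hover at the plug and take a wrist look.

{"method": "send_rows", "body": {
  "grip": [0,0,0,0,0],
  "offset": [
    [2,8,30],
    [5,16,60],
    [8,24,89],
    [8,24,89],
    [8,24,89]
  ],
  "twist": [0,0,0,0,0]
}}

```text
clock: 2.6
position: [0.4758, 0.1661, 0.1612]
ee_rot: [0.414, 0.573, -0.414, 0.573]
ft_force: [0.0, 0.5, -0.8]
grip_width: 0.999
```

```bash
python3 - <<'E'
from h import *
p,d,o=snap('wrist','w1')
X=cloud('wrist',d,o); Z=X[...,2]
np.save('pics/w1X.npy',X)
c=np.array([.475,.165])
near=np.linalg.norm(X[...,:2]-c,axis=-1)<.08
g=(p.max(-1).astype(int)-p.min(-1)<25)&(p.max(-1)>70)
for n,a,b in [('bar',.03,.045),('handle',.066,.08)]:
    m=(near&(Z>a)&(Z<b)).astype(np.uint8); 
    k,l,s,_=cv2.connectedComponentsWithStats(m); 
    i=1+np.argmax(s[1:,4]); m=l==i
    print(n,cv2.minAreaRect((X[m][:,:2]*1000).astype(np.float32)),m.sum(),np.median(Z[m]))
print([(round(r['score'],2),np.round(r['position'],1),onz('wrist',r['position'],.055,o)) for r in viewer.spot_point('plug_handle','wrist')])
delta([.475,.165,.16],18.2)
E
```

```text
bar ((474.22467041015625, 164.46383666992188), (26.052480697631836, 111.75784301757812), 17.422985076904297) 2656 0.03769097026599806
handle ((474.2397766113281, 164.5256805419922), (18.534818649291992, 40.1978874206543), 17.41272735595703) 1297 0.07146318995994312
[(0.94, array([277.4, 201.2]), array([0.47589819, 0.16155039, 0.055     ]))]
clock 2.7 pos [0.4748 0.1684 0.1613] yawY 18.51 tilt [-1.e-04  5.e-04 -1.e+00] F [ 0.22  0.23 -0.33] g 1.0 j7 -0.07
tool offset mm [ 1.26 -0.87  3.33] twist 0.31 alt 180.3 -179.7
```

View pics/w1.png

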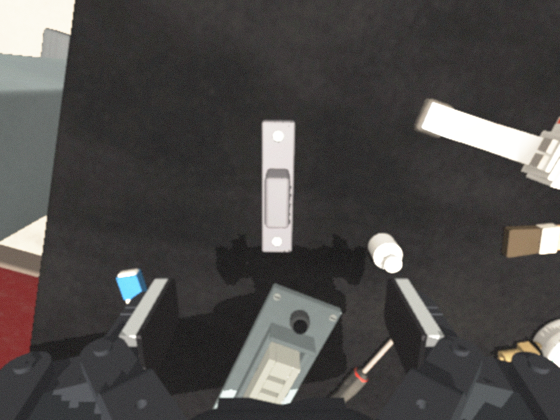

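```bash
python3 -c "
from h import *
delta([.4742,.1645,.044],17.4)"
```

```text
clock 2.7 pos [0.4748 0.1684 0.1613] yawY 18.51 tilt [-1.e-04  5.e-04 -1.e+00] F [ 0.22  0.23 -0.33] g 1.0 j7 -0.07
tool offset mm [117.26  -1.79   3.61] twist 1.11 alt 181.1 -178.9
```

{"method": "send_rows", "body": {
  "grip": [0,0,0,0,0],
  "offset": [
    [25,-1,1],
    [50,-1,2],
    [70,-1,2],
    [70,-1,2],
    [70,-1,2]
  ],
  "twist": [1,1,1,1,1]
}}

```text
clock: 3.12
position: [0.4739, 0.1662, 0.0911]
ee_rot: [0.417, 0.571, -0.418, 0.57]
ft_force: [0.8, -1.0, 1.2]
grip_width: 1.002
```

```bash
python3 - <<'E'
from h import *
p,d,o=snap('wrist','w2')
delta([.4742,.1645,.044],17.4)
X=cloud('wrist',d,monitor.get_obs()); Z=X[...,2]
near=np.linalg.norm(X[...,:2]-[.475,.165],axis=-1)<.08
for n,a,b in [('bar',.03,.045),('handle',.066,.08)]:
    m=(near&(Z>a)&(Z<b)).astype(np.uint8); 
    k,l,s,_=cv2.connectedComponentsWithStats(m); 
    i=1+np.argmax(s[1:,4]); m=l==i
    print(n,cv2.minAreaRect((X[m][:,:2]*1000).astype(np.float32)),m.sum(),np.median(Z[m]))
delta([.4742,.1645,.044],17.4)
E
```

```text
clock 3.17 pos [0.4748 0.1664 0.0921] yawY 17.56 tilt [ 4.e-04  4.e-04 -1.e+00] F [ 0.55 -0.14 -0.14] g 1.001 j7 -0.06
tool offset mm [48.13 -1.2   1.63] twist 0.16 alt 180.2 -179.8
bar ((475.1814270019531, 164.8605194091797), (26.06266975402832, 111.58564758300781), 17.36618423461914) 4054 0.038761840425365804
handle ((475.1167297363281, 164.97264099121094), (18.546897888183594, 40.03905487060547), 17.212913513183594) 2189 0.07247963878184421
clock 3.17 pos [0.4748 0.1664 0.0921] yawY 17.56 tilt [ 4.e-04  4.e-04 -1.e+00] F [ 0.55 -0.14 -0.14] g 1.001 j7 -0.06
tool offset mm [48.13 -1.2   1.63] twist 0.16 alt 180.2 -179.8
```

{"method": "send_rows", "body": {
  "grip": [0,0,0,110,255],
  "offset": [
    [20,0,1],
    [40,0,1],
    [47,0,1],
    [47,0,1],
    [47,0,1]
  ],
  "twist": [0,0,0,0,0],
  "newtons": 50
}}

```text
clock: 3.58
position: [0.4756, 0.1649, 0.0454]
ee_rot: [0.419, 0.57, -0.418, 0.57]
ft_force: [0.6, -0.3, 0.4]
grip_width: 0.745
```

{"method": "send_rows", "body": {
  "grip": [255,255,255,255,255],
  "offset": [
    [0,0,0],
    [0,0,0],
    [0,0,0],
    [0,0,0],
    [0,0,0]
  ],
  "twist": [0,0,0,0,0]
}}

```text
clock: 4.0
position: [0.4757, 0.1647, 0.0451]
ee_rot: [0.419, 0.57, -0.418, 0.57]
ft_force: [-1.0, -0.9, 6.0]
grip_width: 0.189
```

{"method": "send_rows", "body": {
  "grip": [255,255,255,255,255],
  "offset": [
    [-15,0,0],
    [-50,0,0],
    [-90,0,0],
    [-130,0,0],
    [-155,0,0]
  ],
  "twist": [0,0,0,0,0]
}}

```text
clock: 4.42
position: [0.476, 0.1645, 0.2033]
ee_rot: [0.42, 0.57, -0.417, 0.571]
ft_force: [0.6, -0.1, -1.1]
grip_width: 0.185
```

```bash
python3 - <<'E'
from h import *
z=np.load('pics/top0.npz');X=cloud('top',z['d']);p=z['p']
h=cv2.cvtColor(p,cv2.COLOR_BGR2HSV)
v,u=np.mgrid[:420,:560]
m=(u>305)&(u<405)&(v>190)&(v<228)&(X[...,2]>.004)&(X[...,2]<.016)&(p.max(-1)>90)
m=m.astype(np.uint8);k,l,s,_=cv2.connectedComponentsWithStats(m);i=1+np.argmax(s[1:,4]);m=l==i
r=cv2.minAreaRect((X[m][:,:2]*1000).astype(np.float32));print(r)
delta([.43,-.05,.2],-2)
E
```

```text
((531.2916259765625, -59.783294677734375), (236.40567016601562, 77.40808868408203), 84.5267105102539)
clock 4.42 pos [0.476  0.1645 0.2033] yawY 17.44 tilt [ 0.0033  0.0021 -1.    ] F [ 0.59 -0.06 -1.13] g 0.185 j7 -0.1
tool offset mm [   2.75 -108.19  190.88] twist 19.44 alt 199.4 -160.6
```

{"method": "send_rows", "body": {
  "grip": [255,255,255,255,255],
  "offset": [
    [0,-20,35],
    [0,-40,70],
    [0,-60,106],
    [0,-80,142],
    [0,-100,178]
  ],
  "twist": [5,10,15,20,23]
}}

```text
clock: 4.83
position: [0.4322, -0.0372, 0.1992]
ee_rot: [0.525, 0.474, -0.524, 0.474]
ft_force: [1.1, -0.3, -1.8]
grip_width: 0.188
```

{"method": "send_rows", "body": {
  "grip": [255,255,255,255,255],
  "offset": [
    [0,0,8],
    [0,0,8],
    [0,0,8],
    [0,0,8],
    [0,0,8]
  ],
  "twist": [0,0,0,0,0]
}}

```text
clock: 5.25
position: [0.4325, -0.0422, 0.1991]
ee_rot: [-0.523, -0.476, 0.523, -0.476]
ft_force: [-0.1, 0.5, -0.8]
grip_width: 0.186
```

```bash
python3 - <<'E'
from h import *
p,d,o=snap('wrist','w3')
delta([.43,-.05,.2],-5.5)
E
```

```text
clock 5.3 pos [ 0.4325 -0.0423  0.1991] yawY -5.4 tilt [-4.e-04 -3.e-04 -1.e+00] F [ 0.64  0.11 -1.22] g 0.187 j7 -0.17
tool offset mm [-0.93 -1.8   7.93] twist 0.1 alt 180.1 -179.9
```

View pics/w3.png

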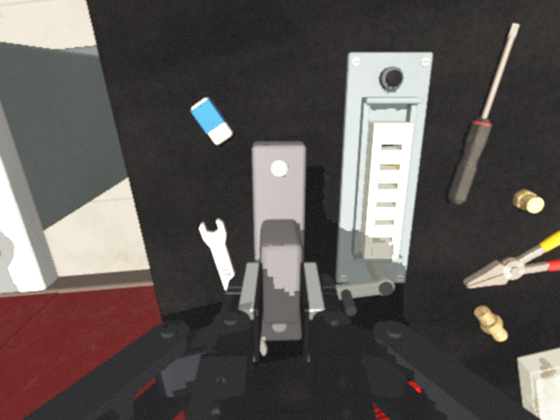

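```bash
python3 - <<'E'
from h import *
z=np.load('pics/w3.npz');p=z['p'];o={'position':z['pos'],'ee_rot':z['q']}
X=cloud('wrist',z['d'],o);Z=X[...,2]
v,u=np.mgrid[:420,:560]
def comp(m,e=0):
    m=m.astype(np.uint8);k,l,s,_=cv2.connectedComponentsWithStats(m);i=1+np.argmax(s[1:,4]);return l==i
R=Ro.from_quat(o['ee_rot']).as_matrix()
def rect(m,n):
    r=cv2.minAreaRect((X[m][:,:2]*1000).astype(np.float32));print(n,np.round(r[0],2),np.round(r[1],1),round(r[2],2),'z',np.median(Z[m]).round(4))
dk=(u>320)&(u<445)&(v<300)
rect(comp(dk&(Z>.004)&(Z<.016)),'plate')
s=comp(dk&(Z>.031)&(Z<.046)&(p.min(-1)>120)); rect(s,'strip')
cv2.imwrite('pics/w3s.png',cv2.resize(p[40:300,330:450],(369,800)[::1],interpolation=cv2.INTER_CUBIC)[:600] if 0 else cv2.resize(p[100:280,350:420],(233,600),interpolation=cv2.INTER_CUBIC))
# strip plane homography: warp to top-down at z=.038, dock frame
c=np.array([.531,-.060]);th=np.radians(-5.5);A=np.array([[np.cos(th),-np.sin(th)],[np.sin(th),np.cos(th)]])
K,Rc,t=model('wrist',o)
# grid 4px/mm: rows: dock y from +80 to -80; cols x -25..25
gy,gx=np.mgrid[80:-80:-.25,-25:25:.25]
W=np.stack([gx/1000,gy/1000],-1)@A.T+c; W=np.concatenate([W,np.full(gx.shape+(1,),.038)],-1)
C=W@Rc.T+t; uv=C@K.T; uv=uv[...,:2]/uv[...,2:]
w=cv2.remap(p,uv[...,0].astype(np.float32),uv[...,1].astype(np.float32),cv2.INTER_CUBIC)
cv2.imwrite('pics/w3w.png',np.rot90(w,1).copy())
# plug in hand (tool frame)
T=(X-o['position'])@R
b=comp((u>240)&(u<320)&(v>130)&(v<225)&(T[...,0]>-.02)&(T[...,0]<.03))
q=T[b]; print('bar tool x med',np.median(q[:,0]),'tilt fit',np.linalg.lstsq(np.c_[q[:,1:],np.ones(len(q))],q[:,0],rcond=None)[0])
r=cv2.minAreaRect((q[:,1:]*1000).astype(np.float32));print(r)
E
```

```text
plate [530.73 -60.06] [234.7  76.8] 84.69 z 0.0098
strip [530.23 -70.83] [138.5  47.2] 84.24 z 0.0377
bar tool x med 0.007289556633271839 tilt fit [ 0.0269576  -0.06605654  0.00478046]
((-0.3218498229980469, -36.242313385009766), (26.090965270996094, 40.948604583740234), 0.14382211863994598)
```

View pics/w3w.png

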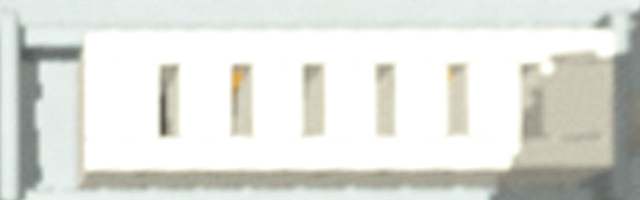

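```bash
python3 - <<'E'
from h import *
def comp(m):
    m=m.astype(np.uint8);k,l,s,_=cv2.connectedComponentsWithStats(m);i=1+np.argmax(s[1:,4]);return cv2.erode((l==i).astype(np.uint8),np.ones((3,3)))>0
v,u=np.mgrid[:420,:560]
for n in ['w1','w2','w3']:
    z=np.load(f'pics/{n}.npz');o={'position':z['pos'],'ee_rot':z['q']};X=cloud('wrist',z['d'],o);Z=X[...,2]
    R=Ro.from_quat(o['ee_rot']).as_matrix();T=(X-o['position'])@R
    def f(m,l):
        q=T[m]; c=np.linalg.lstsq(np.c_[q[:,1:],np.ones(len(q))],q[:,0],rcond=None)[0]; r=q[:,0]-np.c_[q[:,1:],np.ones(len(q))]@c; k=abs(r)<2*r.std(); q=q[k]; c=np.linalg.lstsq(np.c_[q[:,1:],np.ones(len(q))],q[:,0],rcond=None)[0]
        print(n,l,np.round(c,4),len(q),'std',r.std().round(4),'zrange',q[:,2].min().round(3),q[:,2].max().round(3))
    if n!='w3':
        near=np.linalg.norm(X[...,:2]-[.475,.165],axis=-1)<.08
        f(comp(near&(Z>.03)&(Z<.045)),'bar');f(comp(near&(Z>.066)&(Z<.08)),'handle')
    else:
        f(comp((u>240)&(u<320)&(v>130)&(v<215)&(abs(T[...,0]-.007)<.008)),'bar')
        f(comp((u>255)&(u<310)&(v>215)&(v<340)&(abs(T[...,0]+.027)<.008)),'handle')
        dk=(u>320)&(u<445)&(v<300);f(comp(dk&(Z>.004)&(Z<.016)),'plate');f(comp(dk&(Z>.031)&(Z<.046)),'strip')
E
```

```text
w1 bar [ 0.0003 -0.0008  0.1234] 2006 std 0.0007 zrange -0.055 0.055
w1 handle [-0.0054 -0.0062  0.0896] 1055 std 0.0008 zrange -0.02 0.019
w2 bar [ 0.0007 -0.0004  0.0533] 3192 std 0.0008 zrange -0.055 0.056
w2 handle [ 0.0043 -0.0066  0.0196] 1778 std 0.0008 zrange -0.019 0.02
w3 bar [ 0.033  -0.0046  0.0071] 3262 std 0.0008 zrange -0.057 -0.022
w3 handle [ 0.0186 -0.0187 -0.0265] 2908 std 0.0014 zrange -0.021 0.018
w3 plate [-0.0022  0.0005  0.1894] 6366 std 0.0008 zrange -0.108 0.124
w3 strip [-0.0016  0.0015  0.1615] 3813 std 0.0011 zrange -0.049 0.086
```

```bash
python3 -c "
from h import *
delta([.5312,-.0681,.1],-5.5)"
```

```text
clock 5.3 pos [ 0.4325 -0.0423  0.1991] yawY -5.4 tilt [-4.e-04 -3.e-04 -1.e+00] F [ 0.64  0.11 -1.22] g 0.187 j7 -0.17
tool offset mm [ 99.04 100.69  16.39] twist 0.1 alt 180.1 -179.9
```

{"method": "send_rows", "body": {
  "grip": [255,255,255,255,255],
  "offset": [
    [10,30,5],
    [30,60,10],
    [55,90,16],
    [75,100,16],
    [85,100,16]
  ],
  "twist": [0,0,0,0,0]
}}

```text
clock: 5.72
position: [0.531, -0.0684, 0.111]
ee_rot: [-0.522, -0.476, 0.525, -0.476]
ft_force: [-1.4, 1.3, -2.2]
grip_width: 0.188
```

{"method": "send_rows", "body": {
  "grip": [255,255,255,255,255],
  "offset": [
    [6,0,0],
    [10,0,0],
    [10,0,0],
    [10,0,0],
    [10,0,0]
  ],
  "twist": [0,0,0,0,0]
}}

```text
clock: 6.13
position: [0.5307, -0.0686, 0.1054]
ee_rot: [0.524, 0.475, -0.523, 0.476]
ft_force: [-0.5, 0.9, -1.5]
grip_width: 0.185
```

```bash
python3 - <<'E'
from h import *
delta([.5312,-.0681,.0831],-5.5)
for i in range(2):
    p,d,o=snap('wrist',f'w4{i}')
    delta([.5312,-.0681,.0831],-5.5)
p,d,o=snap('side','s4')
cv2.imwrite('pics/s4c.png',cv2.resize(p[110:220,210:350],(764,600),interpolation=cv2.INTER_CUBIC))
E
```

```text
clock 6.13 pos [ 0.5307 -0.0686  0.1054] yawY -5.51 tilt [ 0.002  0.001 -1.   ] F [-0.48  0.86 -1.48] g 0.185 j7 0.09
tool offset mm [22.31  0.36 -0.51] twist -0.01 alt 180.0 -180.0
clock 6.18 pos [ 0.5308 -0.0686  0.1053] yawY -5.51 tilt [ 0.0019  0.001  -1.    ] F [ 0.04 -0.08 -2.39] g 0.188 j7 0.09
tool offset mm [22.23  0.35 -0.56] twist -0.01 alt 180.0 -180.0
clock 6.23 pos [ 0.5307 -0.0687  0.1052] yawY -5.52 tilt [ 1.7e-03  8.0e-04 -1.0e+00] F [ 0.04  0.04 -1.54] g 0.188 j7 0.09
tool offset mm [22.08  0.36 -0.63] twist -0.02 alt 180.0 -180.0
```

View pics/w41.png

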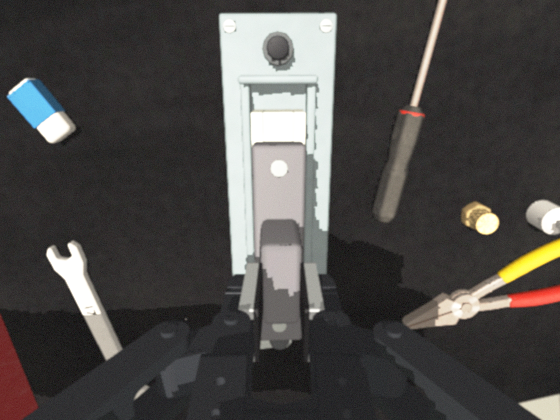

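View pics/s4c.png

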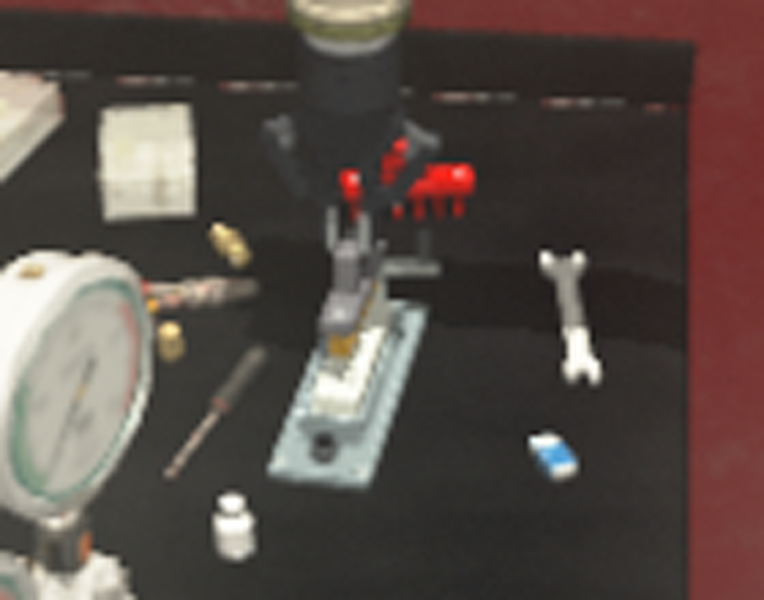

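```bash
python3 - <<'E'
from h import *
v,u=np.mgrid[:420,:560]
for n in ['w40','w41']:
    z=np.load(f'pics/{n}.npz');p=z['p'];o={'position':z['pos'],'ee_rot':z['q']};X=cloud('wrist',z['d'],o);Z=X[...,2]
    R=Ro.from_quat(o['ee_rot']).as_matrix();T=(X-o['position'])@R*1000
    def edges(m,l):
        r=cv2.minAreaRect(T[m][:,1:].astype(np.float32));print(n,l,np.round(r,2) if 0 else r, 'z2pct',np.percentile(T[m][:,2],[.5,1,2]).round(2),'y',np.percentile(T[m][:,1],[1,99]).round(2),'med x',np.median(T[m][:,0]).round(2))
    b=(u>240)&(u<320)&(v>130)&(v<212)&(abs(T[...,0]-7)<5); edges(b,'bar')
    s=(u>235)&(u<320)&(v>95)&(v<150)&(abs(Z-.038)<.005)&(p.min(-1)>130); edges(s,'strip')
    q=T[b]; print(np.linalg.lstsq(np.c_[q[:,1:],np.ones(len(q))],q[:,0],rcond=None)[0])
    dk=(u>200)&(u<350)&(v<250)&(abs(Z-.01)<.004); edges(dk,'plate')
E
```

```text
w40 bar ((-0.4361133575439453, -39.734161376953125), (26.135822296142578, 33.95881652832031), 0.15582682192325592) z2pct [-56.58 -56.49 -56.33] y [-13.02  12.26] med x 7.38
w40 strip ((-1.3795156478881836, -56.16305160522461), (21.76243782043457, 33.95368957519531), 89.0057373046875) z2pct [-66.86 -66.83 -66.76] y [-17.82  15.51] med x 67.76
[ 0.03182218 -0.00966997  7.06123599]
w40 plate ((-1.167877197265625, -43.024818420410156), (167.03494262695312, 76.27893829345703), 89.84552001953125) z2pct [-125.61 -125.45 -124.76] y [-38.61  36.2 ] med x 95.76
w41 bar ((-0.3728618621826172, -39.914955139160156), (33.654048919677734, 26.090259552001953), 89.98409271240234) z2pct [-56.54 -56.46 -56.34] y [-12.99  12.23] med x 7.41
w41 strip ((-1.3199453353881836, -56.25049591064453), (21.630460739135742, 33.84681701660156), 89.26251983642578) z2pct [-66.9  -66.86 -66.82] y [-17.91  15.49] med x 67.72
[ 0.03006009 -0.01300888  6.93164149]
w41 plate ((-1.224517822265625, -43.07439422607422), (166.8239288330078, 76.26011657714844), 89.83940124511719) z2pct [-126.11 -125.47 -124.83] y [-38.65  36.17] med x 95.67
```

{"method": "send_rows", "body": {
  "grip": [255,255,255,255,255],
  "offset": [
    [8,0.2,-0.5],
    [16,0.2,-0.5],
    [19,0.2,-0.5],
    [20,0.2,-0.5],
    [20,0.2,-0.5]
  ],
  "twist": [0,0,0,0,0]
}}

```text
clock: 6.7
position: [0.5302, -0.0685, 0.0836]
ee_rot: [-0.523, -0.476, 0.524, -0.475]
ft_force: [-0.5, -0.9, -0.9]
grip_width: 0.187
```

{"method": "send_rows", "body": {
  "grip": [255,255,255,255,255],
  "offset": [
    [0.5,0,0],
    [1,0,0],
    [1.5,0,0],
    [2,0,0],
    [2.5,0,0]
  ],
  "twist": [0,0,0,0,0]
}}

```text
clock: 7.12
position: [0.5307, -0.0684, 0.0817]
ee_rot: [0.524, 0.475, -0.523, 0.475]
ft_force: [-0.7, 0.5, -1.6]
grip_width: 0.184
```

```bash
python3 -c "
from h import *
delta([.5312,-.0681,.0591],-5.5)"
```

```text
clock 7.12 pos [ 0.5307 -0.0684  0.0817] yawY -5.53 tilt [ 2.e-04  2.e-04 -1.e+00] F [-0.66  0.47 -1.56] g 0.184 j7 0.11
tool offset mm [22.63  0.46 -0.35] twist -0.03 alt 180.0 -180.0
```

No contact yet; continue slowly.

{"method": "send_rows", "body": {
  "grip": [255,255,255,255,255],
  "offset": [
    [0.4,0,0],
    [0.8,0,0],
    [1.2,0,0],
    [1.6,0,0],
    [2,0,0]
  ],
  "twist": [0,0,0,0,0]
}}

```text
clock: 7.53
position: [0.5307, -0.0684, 0.0797]
ee_rot: [0.524, 0.475, -0.523, 0.475]
ft_force: [-0.1, -0.1, -1.8]
grip_width: 0.186
```

{"method": "send_rows", "body": {
  "grip": [255,255,255,255,255],
  "offset": [
    [0.4,0,0],
    [0.8,0,0],
    [1.2,0,0],
    [1.5,0,0],
    [1.5,0,0]
  ],
  "twist": [0,0,0,0,0]
}}

```text
clock: 7.95
position: [0.5306, -0.0684, 0.0781]
ee_rot: [-0.524, -0.475, 0.524, -0.475]
ft_force: [-0.3, -0.4, -1.5]
grip_width: 0.188
```

{"method": "send_rows", "body": {
  "grip": [255,255,255,255,255],
  "offset": [
    [0.5,0,0],
    [1,0,0],
    [1.5,0,0],
    [2,0,0],
    [2.5,0,0]
  ],
  "twist": [0,0,0,0,0]
}}

```text
clock: 8.37
position: [0.5306, -0.0684, 0.0756]
ee_rot: [0.524, 0.475, -0.523, 0.475]
ft_force: [0.5, -0.4, -0.4]
grip_width: 0.186
```

{"method": "send_rows", "body": {
  "grip": [255,255,255,255,255],
  "offset": [
    [0.5,0,0],
    [1,0,0],
    [1.5,0,0],
    [2,0,0],
    [2.5,0,0]
  ],
  "twist": [0,0,0,0,0]
}}

```text
clock: 8.78
position: [0.5306, -0.0684, 0.0731]
ee_rot: [0.524, 0.475, -0.524, 0.475]
ft_force: [-0.8, 0.4, -1.7]
grip_width: 0.188
```

```bash
python3 - <<'E'
from h import *
p,d,o=snap('wrist','w5')
p2,_,_=snap('side','s5')
cv2.imwrite('pics/s5c.png',cv2.resize(p2[130:210,240:320],(600,600),interpolation=cv2.INTER_CUBIC))
X=cloud('wrist',d,o);Z=X[...,2];T=(X-o['position'])@Ro.from_quat(o['ee_rot']).as_matrix()*1000
v,u=np.mgrid[:420,:560]
b=(u>245)&(u<315)&(v>150)&(v<212)&(abs(T[...,0]-7)<7)
q=T[b];print(np.median(Z[b]),np.linalg.lstsq(np.c_[q[:,1:],np.ones(len(q))],q[:,0],rcond=None)[0],q[:,2].min())
for r in range(90,215,6): print(r,[int(Z[r,c]*1000) for c in range(235,326,6)])
E
```

```text
0.06580061261462089 [3.24274066e-02 5.33031662e-03 7.57572212e+00] -54.11630738146848
90 [24, 24, 237, 8, 10, 8, 10, 8, 9, 8, 9, 9, 9, 24, 23, 9]
96 [23, 23, 11, 9, 9, 10, 9, 9, 9, 10, 10, 9, 10, 22, 22, 9]
102 [22, 24, 8, 10, 9, 10, 10, 9, 10, 10, 9, 10, 9, 23, 23, 9]
108 [24, 23, 8, 10, 9, 9, 10, 10, 9, 9, 10, 10, 8, 23, 23, 9]
114 [22, 24, 10, 16, 17, 17, 17, 16, 16, 18, 19, 18, 10, 24, 23, 10]
120 [10, 23, 37, 38, 37, 36, 36, 37, 36, 37, 37, 37, 38, 23, 22, 9]
126 [8, 23, 37, 37, 37, 39, 36, 36, 37, 37, 37, 38, 37, 24, 23, 9]
132 [9, 24, 36, 37, 36, 38, 37, 37, 38, 37, 36, 38, 38, 23, 23, 8]
138 [9, 23, 37, 37, 37, 38, 38, 37, 37, 39, 35, 38, 37, 25, 23, 10]
144 [8, 23, 38, 58, 61, 62, 63, 63, 62, 63, 61, 61, 37, 23, 22, 10]
150 [9, 22, 237, 64, 66, 65, 66, 65, 65, 64, 65, 65, 38, 23, 22, 9]
156 [9, 23, 37, 65, 65, 66, 65, 66, 65, 65, 65, 64, 37, 22, 10, 9]
162 [9, 23, 22, 66, 66, 66, 65, 66, 66, 66, 65, 64, 37, 25, 9, 10]
168 [9, 24, 22, 66, 66, 65, 66, 65, 65, 65, 65, 66, 37, 23, 8, 10]
174 [11, 23, 22, 65, 66, 66, 66, 66, 66, 66, 65, 66, 38, 22, 9, 10]
180 [9, 23, 22, 65, 66, 66, 65, 65, 65, 65, 65, 66, 37, 24, 10, 8]
186 [9, 23, 23, 65, 65, 66, 65, 66, 65, 65, 65, 66, 37, 23, 9, 10]
192 [9, 22, 23, 65, 65, 64, 66, 65, 65, 66, 65, 64, 37, 23, 10, 10]
198 [10, 22, 22, 65, 64, 65, 66, 64, 65, 65, 64, 65, 37, 22, 9, 8]
204 [8, 23, 24, 66, 66, 66, 66, 66, 65, 65, 65, 64, 38, 24, 10, 9]
210 [10, 24, 23, 64, 66, 65, 65, 65, 66, 66, 65, 65, 37, 23, 10, 10]
```

View pics/w5.png

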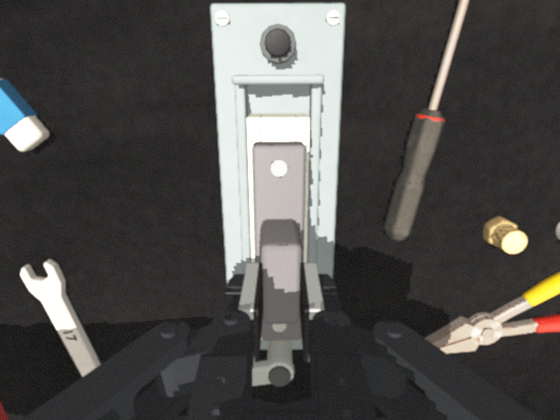

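View pics/s5c.png

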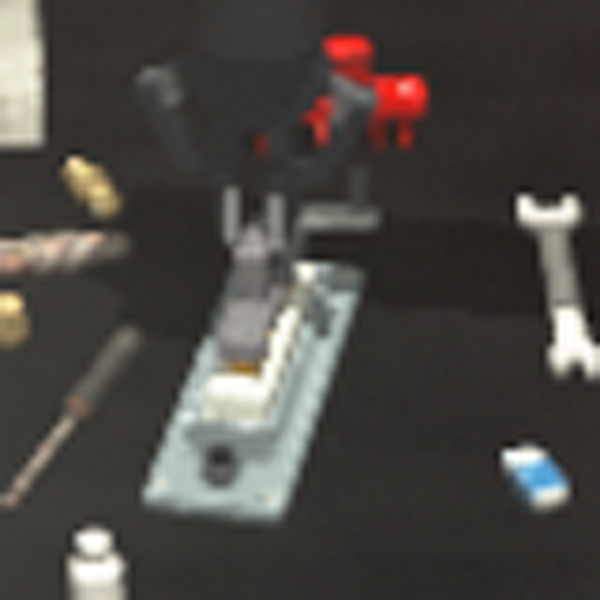

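{"method": "send_rows", "body": {
  "grip": [255,255,255,255,255],
  "offset": [
    [0.6,0,0],
    [1.2,0,0],
    [1.8,0,0],
    [2.4,0,0],
    [3,0,0]
  ],
  "twist": [0,0,0,0,0]
}}

```text
clock: 9.3
position: [0.5306, -0.0684, 0.0701]
ee_rot: [0.524, 0.475, -0.523, 0.475]
ft_force: [0.2, 0.6, -1.2]
grip_width: 0.182
```

{"method": "send_rows", "body": {
  "grip": [255,255,255,255,255],
  "offset": [
    [0.6,0,0],
    [1.2,0,0],
    [1.8,0,0],
    [2.4,0,0],
    [3,0,0]
  ],
  "twist": [0,0,0,0,0]
}}

```text
clock: 9.72
position: [0.5305, -0.0684, 0.0671]
ee_rot: [-0.524, -0.475, 0.524, -0.475]
ft_force: [0.2, -0.8, -0.8]
grip_width: 0.183
```

{"method": "send_rows", "body": {
  "grip": [255,255,255,255,255],
  "offset": [
    [0.6,0,0],
    [1.2,0,0],
    [1.8,0,0],
    [2.4,0,0],
    [3,0,0]
  ],
  "twist": [0,0,0,0,0]
}}

```text
clock: 10.13
position: [0.5306, -0.0684, 0.0642]
ee_rot: [0.524, 0.475, -0.523, 0.475]
ft_force: [-2.2, 0.5, -0.5]
grip_width: 0.186
```

```bash
cat > chk.py <<'E'
from h import *
import sys
p,d,o=snap('wrist',sys.argv[1])
X=cloud('wrist',d,o);Z=X[...,2];T=(X-o['position'])@Ro.from_quat(o['ee_rot']).as_matrix()*1000
v,u=np.mgrid[:420,:560]
b=(u>250)&(u<308)&(v>152)&(v<208)&(abs(T[...,0]-4)<14)
q=X[b];print('bar top z',np.median(Z[b]),'slopes world',np.linalg.lstsq(np.c_[q[:,:2],np.ones(len(q))],q[:,2],rcond=None)[0], 'strip z',np.median(Z[125:138,250:305]),Z[125:138,250:305].mean())
delta([.5312,-.0681,.0591],-5.5)
print(o['tau'].round(2))
E
python3 chk.py w6
```

```text
bar top z 0.056855199192441794 slopes world [-0.03765629  0.00884432  0.07718021] strip z 0.037774118982963664 0.03911343507269263
clock 10.18 pos [ 0.5305 -0.0684  0.064 ] yawY -5.52 tilt [-2.e-04  1.e-04 -1.e+00] F [-1.27  0.62  0.08] g 0.188 j7 0.12
tool offset mm [ 4.92  0.65 -0.34] twist -0.02 alt 180.0 -180.0
[ 8.000e-02 -4.584e+01  7.580e+00 -3.426e+01  2.000e-02 -5.500e-01
 -5.000e-02]
```

View pics/w6.png

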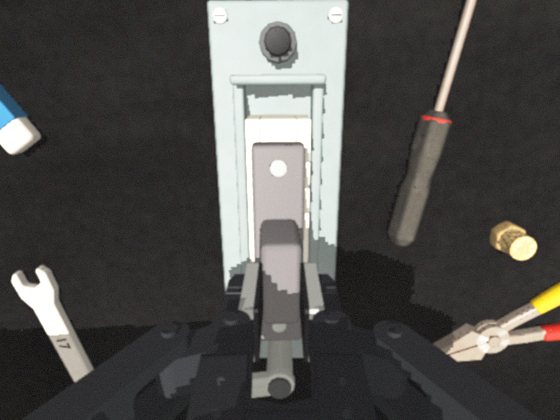

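{"method": "send_rows", "body": {
  "grip": [255,255,255,255,255],
  "offset": [
    [0.5,0,0],
    [1,0,0],
    [1.5,0,0],
    [2,0,0],
    [2.5,0,0]
  ],
  "twist": [0,0,0,0,0]
}}

```text
clock: 10.6
position: [0.5306, -0.0684, 0.0616]
ee_rot: [-0.524, -0.475, 0.524, -0.475]
ft_force: [-2.1, 0.8, 0.5]
grip_width: 0.184
```

{"method": "send_rows", "body": {
  "grip": [255,255,255,255,255],
  "offset": [
    [0.4,0,0],
    [0.8,0,0],
    [1.2,0,0],
    [1.6,0,0],
    [1.6,0,0]
  ],
  "twist": [0,0,0,0,0]
}}

```text
clock: 11.02
position: [0.5306, -0.0684, 0.06]
ee_rot: [-0.524, -0.475, 0.524, -0.475]
ft_force: [-1.0, 0.9, -0.4]
grip_width: 0.188
```

```bash
python3 chk.py w7
```

```text
bar top z 0.05262002334996181 slopes world [-0.04084675  0.00975087  0.07467785] strip z 0.03770810239334836 0.038238904947835564
clock 11.07 pos [ 0.5306 -0.0684  0.06  ] yawY -5.52 tilt [-1.e-04  1.e-04 -1.e+00] F [-1.07  0.52 -0.67] g 0.193 j7 0.13
tool offset mm [ 0.93  0.55 -0.37] twist -0.02 alt 180.0 -180.0
[ 6.000e-02 -4.604e+01  7.610e+00 -3.410e+01 -7.000e-02 -6.000e-01
 -3.000e-02]
```

{"method": "send_rows", "body": {
  "grip": [255,255,255,255,255],
  "offset": [
    [0.3,0,0],
    [0.6,0,0],
    [0.9,0,0],
    [1.2,0,0],
    [1.2,0,0]
  ],
  "twist": [0,0,0,0,0]
}}

```text
clock: 11.48
position: [0.5307, -0.0685, 0.059]
ee_rot: [0.524, 0.475, -0.523, 0.475]
ft_force: [-2.6, -0.2, 3.6]
grip_width: 0.188
```

{"method": "send_rows", "body": {
  "grip": [255,255,255,255,255],
  "offset": [
    [0.3,0,0],
    [0.6,0,0],
    [0.6,0,0],
    [0.6,0,0],
    [0.6,0,0]
  ],
  "twist": [0,0,0,0,0]
}}

```text
clock: 11.9
position: [0.5308, -0.0685, 0.0586]
ee_rot: [0.524, 0.475, -0.523, 0.475]
ft_force: [-3.2, -0.5, 6.2]
grip_width: 0.191
```

```bash
python3 chk.py w8
```

```text
bar top z 0.05133315529499026 slopes world [-0.03962457  0.01149534  0.07281823] strip z 0.03688530718421686 0.03716566434507361
clock 11.95 pos [ 0.5308 -0.0685  0.0586] yawY -5.53 tilt [ 3.e-04  2.e-04 -1.e+00] F [-3.19  0.19  6.95] g 0.187 j7 0.13
tool offset mm [-0.53  0.38 -0.42] twist -0.03 alt 180.0 -180.0
[-2.000e-01 -4.379e+01  6.950e+00 -3.275e+01 -2.400e-01 -1.260e+00
 -4.000e-02]
```

{"method": "send_rows", "body": {
  "grip": [255,255,255,255,255],
  "offset": [
    [0.3,0,0],
    [0.6,0,0],
    [0.9,0,0],
    [1.0,0,0],
    [1.0,0,0]
  ],
  "twist": [0,0,0,0,0]
}}

```text
clock: 12.37
position: [0.531, -0.0685, 0.0579]
ee_rot: [0.524, 0.475, -0.523, 0.475]
ft_force: [-4.5, -0.3, 9.9]
grip_width: 0.189
```

```bash
python3 chk.py w9
```

```text
bar top z 0.0507140131386421 slopes world [-0.04063011  0.01353428  0.0727787 ] strip z 0.03632801153440381 0.03658693317620797
clock 12.42 pos [ 0.5309 -0.0685  0.0579] yawY -5.53 tilt [ 5.e-04  3.e-04 -1.e+00] F [-4.81 -0.4   9.16] g 0.185 j7 0.13
tool offset mm [-1.22  0.26 -0.46] twist -0.03 alt 180.0 -180.0
[-2.200e-01 -4.236e+01  6.670e+00 -3.196e+01 -3.000e-01 -1.710e+00
 -4.000e-02]
```

{"method": "send_rows", "body": {
  "grip": [180,120,120,120,120],
  "offset": [
    [0,0,0],
    [0,0,0],
    [0,0,0],
    [0,0,0],
    [0,0,0]
  ],
  "twist": [0,0,0,0,0]
}}

```text
clock: 12.83
position: [0.5307, -0.0684, 0.0572]
ee_rot: [0.524, 0.475, -0.524, 0.475]
ft_force: [-0.6, 0.5, 0.5]
grip_width: 0.525
```

```bash
python3 chk.py w10
```

```text
bar top z 0.052762727861740716 slopes world [-0.01314588  0.00853621  0.05999373] strip z 0.03771416893949028 0.03821625801495821
clock 12.88 pos [ 0.5307 -0.0684  0.0572] yawY -5.52 tilt [ 0.  0. -1.] F [-0.01  0.45  0.38] g 0.527 j7 0.13
tool offset mm [-1.89  0.49 -0.37] twist -0.02 alt 180.0 -180.0
[-0.000e+00 -4.589e+01  7.540e+00 -3.292e+01  1.000e-02 -1.000e-02
 -0.000e+00]
```

View pics/w10.png

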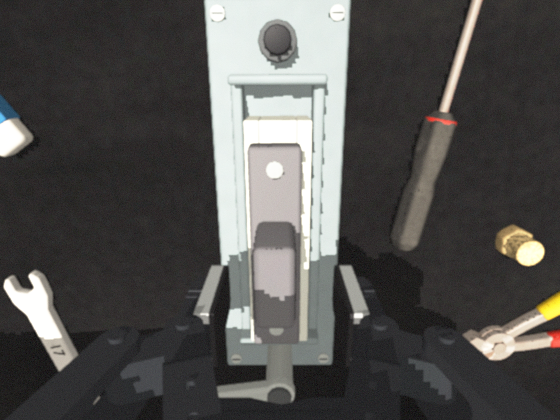

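{"method": "send_rows", "body": {
  "grip": [120,120,120,255,255],
  "offset": [
    [-10,0,0],
    [-30,0,0],
    [-48,0,0],
    [-48,-1,0],
    [-48,-1,0]
  ],
  "twist": [0,0,0,0,0]
}}

```text
clock: 13.3
position: [0.5303, -0.0683, 0.1066]
ee_rot: [0.524, 0.475, -0.523, 0.476]
ft_force: [-0.1, -0.2, -0.9]
grip_width: 0.257
```

{"method": "send_rows", "body": {
  "grip": [255,255,255,255,255],
  "offset": [
    [0,0,0],
    [0,0,0],
    [0,0,0],
    [5,0,0],
    [12,0,0]
  ],
  "twist": [0,0,0,0,0]
}}

```text
clock: 13.72
position: [0.5298, -0.0683, 0.0929]
ee_rot: [0.524, 0.475, -0.523, 0.475]
ft_force: [0.1, -0.5, -0.0]
grip_width: 0.0
```

```bash
python3 - <<'E'
from h import *
p,d,o=snap('wrist','w11')
X=cloud('wrist',d,o);Z=X[...,2]
v,u=np.mgrid[:420,:560]
A=(np.linalg.norm(X[...,:2]-[.5304,-.067],axis=-1)<.07)
def comp(m):
    m=m.astype(np.uint8);k,l,s,_=cv2.connectedComponentsWithStats(m);i=1+np.argmax(s[1:,4]);return l==i
for n,a,b in [('bar',.047,.057),('handle',.08,.094)]:
    m=comp(A&(Z>a)&(Z<b));q=X[m];print(n,m.sum(),cv2.minAreaRect((q[:,:2]*1000).astype(np.float32)),np.median(q[:,2]),np.linalg.lstsq(np.c_[q[:,:2],np.ones(len(q))],q[:,2],rcond=None)[0])
delta([.5304,-.067,.0875],-5.5)
E
```

```text
bar 3450 ((529.6851196289062, -55.473907470703125), (87.64722442626953, 26.063858032226562), 84.68534088134766) 0.052648079540358286 [-2.42574019e-05  3.28064159e-03  5.27253219e-02]
handle 1784 ((528.8353881835938, -64.16250610351562), (33.793983459472656, 18.566495895385742), 85.18306732177734) 0.08636160978336505 [-0.00819558 -0.03951268  0.0879423 ]
clock 13.77 pos [ 0.5288 -0.0682  0.0912] yawY -5.52 tilt [-1.8e-03 -1.0e-04 -1.0e+00] F [-1.07 -0.21 -1.57] g 0.001 j7 0.1
tool offset mm [ 3.73  1.47 -1.37] twist -0.02 alt 180.0 -180.0
```

View pics/w11.png

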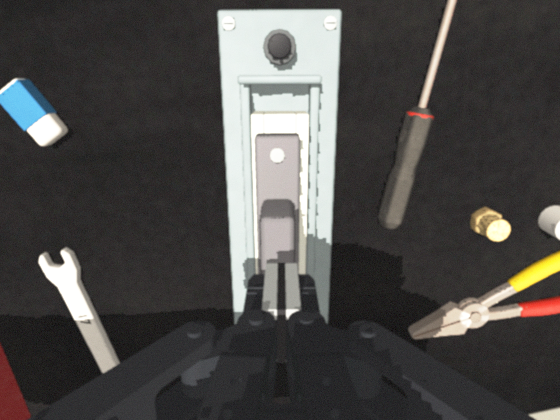

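{"method": "send_rows", "body": {
  "grip": [255,255,255,255,255],
  "offset": [
    [1,0,0],
    [2,0,0],
    [3,0,0],
    [3.5,0,0],
    [4,0,0]
  ],
  "twist": [0,0,0,0,0]
}}

```text
clock: 14.18
position: [0.5297, -0.0684, 0.0893]
ee_rot: [0.524, 0.475, -0.523, 0.475]
ft_force: [0.1, -0.4, 1.1]
grip_width: 0.002
```

{"method": "send_rows", "body": {
  "grip": [255,255,255,255,255],
  "offset": [
    [0.3,0,0],
    [0.6,0,0],
    [0.9,0,0],
    [1.2,0,0],
    [1.2,0,0]
  ],
  "twist": [0,0,0,0,0]
}}

```text
clock: 14.6
position: [0.5296, -0.0683, 0.0881]
ee_rot: [0.524, 0.475, -0.523, 0.475]
ft_force: [-0.1, 0.2, 0.7]
grip_width: 0.001
```

{"method": "send_rows", "body": {
  "grip": [255,255,255,255,255],
  "offset": [
    [0.4,0,0],
    [0.8,0,0],
    [1.2,0,0],
    [1.6,0,0],
    [1.6,0,0]
  ],
  "twist": [0,0,0,0,0]
}}

```text
clock: 15.02
position: [0.5296, -0.0683, 0.0864]
ee_rot: [-0.523, -0.475, 0.524, -0.475]
ft_force: [0.3, -0.2, -1.0]
grip_width: -0.002
```

{"method": "send_rows", "body": {
  "grip": [255,255,255,255,255],
  "offset": [
    [0.3,0,0],
    [0.6,0,0],
    [0.9,0,0],
    [1.2,0,0],
    [1.2,0,0]
  ],
  "twist": [0,0,0,0,0]
}}

```text
clock: 15.43
position: [0.5296, -0.0683, 0.0852]
ee_rot: [0.524, 0.475, -0.524, 0.475]
ft_force: [-0.6, 0.5, 0.8]
grip_width: -0.003
```

{"method": "send_rows", "body": {
  "grip": [255,255,255,255,255],
  "offset": [
    [0.3,0,0],
    [0.6,0,0],
    [0.9,0,0],
    [1.2,0,0],
    [1.2,0,0]
  ],
  "twist": [0,0,0,0,0]
}}

```text
clock: 15.85
position: [0.5296, -0.0683, 0.084]
ee_rot: [-0.524, -0.475, 0.524, -0.475]
ft_force: [0.7, -0.4, -0.7]
grip_width: -0.002
```

{"method": "send_rows", "body": {
  "grip": [255,255,255,255,255],
  "offset": [
    [0.3,0,0],
    [0.6,0,0],
    [0.9,0,0],
    [0.9,0,0],
    [0.9,0,0]
  ],
  "twist": [0,0,0,0,0]
}}

```text
clock: 16.27
position: [0.5297, -0.0683, 0.0832]
ee_rot: [0.524, 0.475, -0.523, 0.475]
ft_force: [-0.3, -0.6, -1.3]
grip_width: -0.001
```

{"method": "send_rows", "body": {
  "grip": [255,255,255,255,255],
  "offset": [
    [0.3,0,0],
    [0.6,0,0],
    [0.9,0,0],
    [1.2,0,0],
    [1.2,0,0]
  ],
  "twist": [0,0,0,0,0]
}}

```text
clock: 16.68
position: [0.5296, -0.0683, 0.0819]
ee_rot: [-0.523, -0.475, 0.524, -0.475]
ft_force: [0.5, 0.4, 0.2]
grip_width: -0.001
```

```bash
python3 - <<'E'
from h import *
p,d,o=snap('wrist','w12')
X=cloud('wrist',d,o);Z=X[...,2]
print('bar',np.median(Z[160:195,265:290]),'hand',np.median(Z[215:250,268:288]))
p,_,_=snap('side','s12')
cv2.imwrite('pics/s12c.png',cv2.resize(p[130:210,240:320],(600,600),interpolation=cv2.INTER_CUBIC))
delta([.5304,-.067,.0875],-5.5)
E
```

```text
bar 0.05276528441477802 hand 0.08614150659632544
clock 16.78 pos [ 0.5296 -0.0683  0.082 ] yawY -5.53 tilt [-0.e+00  1.e-04 -1.e+00] F [ 1.29 -0.04  0.04] g -0.001 j7 0.11
tool offset mm [-5.53  0.63 -1.36] twist -0.03 alt 180.0 -180.0
```

View pics/w12.png

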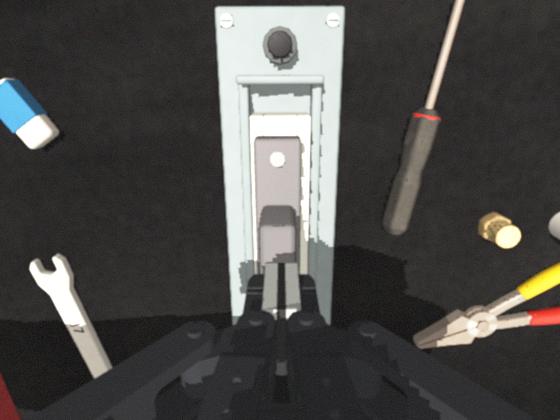

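View pics/s12c.png

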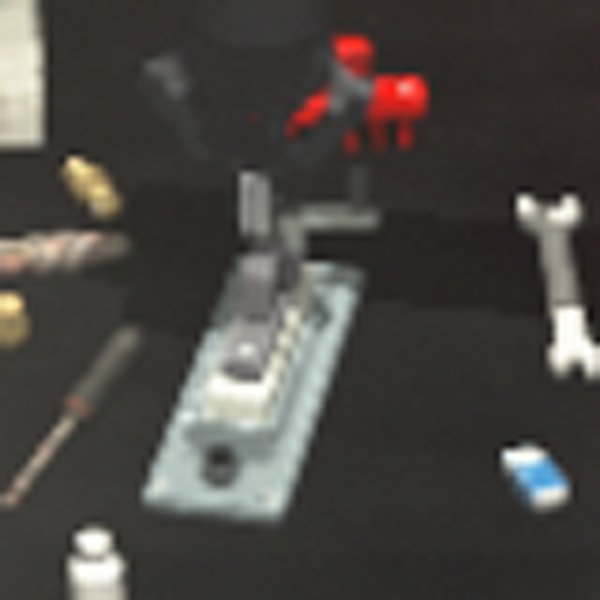

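{"method": "send_rows", "body": {
  "grip": [255,255,255,255,255],
  "offset": [
    [0.3,0,0],
    [0.6,0,0],
    [0.9,0,0],
    [1.2,0,0],
    [1.2,0,0]
  ],
  "twist": [0,0,0,0,0]
}}

```text
clock: 17.2
position: [0.5296, -0.0683, 0.0807]
ee_rot: [-0.524, -0.475, 0.524, -0.475]
ft_force: [0.0, -0.2, 0.2]
grip_width: 0.005
```

{"method": "send_rows", "body": {
  "grip": [255,255,255,255,255],
  "offset": [
    [0.3,0,0],
    [0.6,0,0],
    [0.9,0,0],
    [1.2,0,0],
    [1.2,0,0]
  ],
  "twist": [0,0,0,0,0]
}}

```text
clock: 17.62
position: [0.5296, -0.0683, 0.0795]
ee_rot: [0.524, 0.475, -0.524, 0.475]
ft_force: [0.0, -0.8, 0.3]
grip_width: -0.002
```

{"method": "send_rows", "body": {
  "grip": [255,255,255,255,255],
  "offset": [
    [0.3,0,0],
    [0.6,0,0],
    [0.9,0,0],
    [1.2,0,0],
    [1.2,0,0]
  ],
  "twist": [0,0,0,0,0]
}}

```text
clock: 18.03
position: [0.5296, -0.0683, 0.0783]
ee_rot: [-0.524, -0.475, 0.524, -0.475]
ft_force: [0.5, -0.3, 0.3]
grip_width: 0.0
```

```bash
python3 - <<'E'
from h import *
p,d,o=snap('wrist','w13')
X=cloud('wrist',d,o);Z=X[...,2];T=(X-o['position'])@Ro.from_quat(o['ee_rot']).as_matrix()*1000
print('bar',np.median(Z[160:195,265:290]),'hand',np.median(Z[215:250,268:288]))
for r in range(230,310,5): print(r,[tuple(T[r,c].round(0).astype(int)) for c in range(264,302,6)])
delta([.5304,-.067,.0875],-5.5)
E
```

```text
bar 0.052815154085573544 hand 0.0858584397804171
230 [(np.int64(-7), np.int64(-7), np.int64(-19)), (np.int64(-9), np.int64(-4), np.int64(-20)), (np.int64(-8), np.int64(-1), np.int64(-20)), (np.int64(-7), np.int64(1), np.int64(-19)), (np.int64(-7), np.int64(4), np.int64(-19)), (np.int64(-6), np.int64(7), np.int64(-19)), (np.int64(40), np.int64(13), np.int64(1))]
235 [(np.int64(-9), np.int64(-7), np.int64(-18)), (np.int64(-8), np.int64(-4), np.int64(-17)), (np.int64(-8), np.int64(-1), np.int64(-17)), (np.int64(-9), np.int64(1), np.int64(-18)), (np.int64(-8), np.int64(4), np.int64(-17)), (np.int64(-6), np.int64(7), np.int64(-16)), (np.int64(41), np.int64(13), np.int64(4))]
240 [(np.int64(-8), np.int64(-7), np.int64(-15)), (np.int64(-8), np.int64(-4), np.int64(-15)), (np.int64(-8), np.int64(-1), np.int64(-15)), (np.int64(-9), np.int64(1), np.int64(-15)), (np.int64(-9), np.int64(4), np.int64(-15)), (np.int64(-7), np.int64(7), np.int64(-14)), (np.int64(42), np.int64(13), np.int64(8))]
245 [(np.int64(-8), np.int64(-7), np.int64(-12)), (np.int64(-9), np.int64(-4), np.int64(-13)), (np.int64(-
[... 3520 characters left out ...]
.int64(-12)), (np.int64(-54), np.int64(1), np.int64(-12)), (np.int64(-54), np.int64(3), np.int64(-12)), (np.int64(-54), np.int64(6), np.int64(-12)), (np.int64(-47), np.int64(8), np.int64(-8))]
305 [(np.int64(-56), np.int64(-5), np.int64(-12)), (np.int64(-58), np.int64(-3), np.int64(-13)), (np.int64(-57), np.int64(-1), np.int64(-12)), (np.int64(-57), np.int64(1), np.int64(-13)), (np.int64(-58), np.int64(3), np.int64(-13)), (np.int64(-57), np.int64(5), np.int64(-12)), (np.int64(-49), np.int64(8), np.int64(-7))]
clock 18.08 pos [ 0.5296 -0.0683  0.0783] yawY -5.53 tilt [-1.e-04  1.e-04 -1.e+00] F [ 0.49 -0.26 -0.12] g 0.002 j7 0.11
tool offset mm [-9.16  0.66 -1.38] twist -0.03 alt 180.0 -180.0
```

{"method": "send_rows", "body": {
  "grip": [255,255,255,255,255],
  "offset": [
    [0.4,0,0],
    [0.8,0,0],
    [1.2,0,0],
    [1.6,0,0],
    [1.6,0,0]
  ],
  "twist": [0,0,0,0,0]
}}

```text
clock: 18.5
position: [0.5296, -0.0683, 0.0767]
ee_rot: [-0.524, -0.475, 0.524, -0.475]
ft_force: [0.8, -0.0, -0.3]
grip_width: -0.003
```

{"method": "send_rows", "body": {
  "grip": [255,255,255,255,255],
  "offset": [
    [0.4,0,0],
    [0.8,0,0],
    [1.2,0,0],
    [1.6,0,0],
    [1.6,0,0]
  ],
  "twist": [0,0,0,0,0]
}}

```text
clock: 18.92
position: [0.5296, -0.0683, 0.0751]
ee_rot: [-0.523, -0.475, 0.524, -0.475]
ft_force: [-1.0, 0.3, -0.9]
grip_width: 0.004
```

```bash
python3 - <<'E'
from h import *
p,d,o=snap('wrist','w14'); p2,_,_=snap('side','s14')
a=cv2.resize(p[130:330,200:360],(480,600),interpolation=cv2.INTER_CUBIC)
b=cv2.resize(p2[140:190,250:285],(320,457),interpolation=cv2.INTER_CUBIC)
c=np.zeros((600,800,3),np.uint8);c[:,:480]=a;c[:457,480:]=b;cv2.imwrite('pics/c14.png',c)
X=cloud('wrist',d,o);Z=X[...,2]
print('bar',np.median(Z[160:195,265:290]),'hand',np.median(Z[215:250,268:288]))
E
```

```text
bar 0.05282945086816072 hand 0.0851058129130323
```

View pics/c14.png

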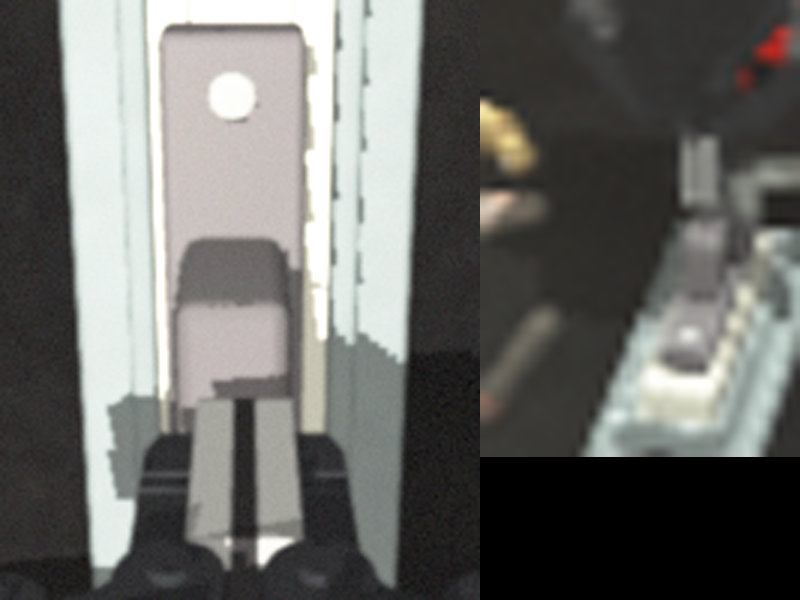

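{"method": "send_rows", "body": {
  "grip": [255,255,255,255,255],
  "offset": [
    [0.4,0,0],
    [0.8,0,0],
    [1.2,0,0],
    [1.6,0,0],
    [1.6,0,0]
  ],
  "twist": [0,0,0,0,0]
}}

```text
clock: 19.43
position: [0.5296, -0.0683, 0.0735]
ee_rot: [-0.524, -0.475, 0.524, -0.475]
ft_force: [0.3, -0.2, 0.7]
grip_width: 0.001
```

{"method": "send_rows", "body": {
  "grip": [255,255,255,255,255],
  "offset": [
    [0.4,0,0],
    [0.8,0,0],
    [1.2,0,0],
    [1.6,0,0],
    [1.6,0,0]
  ],
  "twist": [0,0,0,0,0]
}}

```text
clock: 19.85
position: [0.5296, -0.0683, 0.0719]
ee_rot: [-0.524, -0.475, 0.524, -0.475]
ft_force: [-0.6, -0.3, 0.2]
grip_width: 0.003
```

```bash
python3 - <<'E'
from h import *
p,d,o=snap('wrist','w15')
X=cloud('wrist',d,o);Z=X[...,2];T=(X-o['position'])@Ro.from_quat(o['ee_rot']).as_matrix()*1000
print('bar',np.median(Z[160:195,265:290]))
for c in (270,289):
  for r in range(200,320,6): print(c,r,T[r,c].round(1),Z[r,c].round(4),p[r,c])
E
```

```text
bar 0.05283278540390166
270 200 [ 18.9  -4.8 -25.6] 0.053 [190 194 203]
270 206 [ 19.3  -4.8 -22.1] 0.0526 [188 194 201]
270 212 [ 13.6  -4.7 -20.8] 0.0583 [106 109 115]
270 218 [  5.2  -4.4 -20.7] 0.0667 [107 104 113]
270 224 [ -1.5  -4.3 -20.2] 0.0734 [109 106 110]
270 230 [ -7.6  -4.1 -19.6] 0.0795 [109 110 116]
270 236 [-14.5  -3.9 -19.6] 0.0864 [176 179 185]
270 242 [-14.1  -3.9 -16.4] 0.0859 [185 187 197]
270 248 [-15.   -3.9 -13.9] 0.0868 [184 188 198]
270 254 [-14.6  -4.  -10.7] 0.0865 [184 187 196]
270 260 [-15.7  -4.   -8.2] 0.0875 [153 154 160]
270 266 [-29.4  -3.6 -12.6] 0.1013 [157 165 165]
270 272 [-34.4  -3.4 -12.5] 0.1062 [158 164 166]
270 278 [-38.7  -3.3 -12.3] 0.1106 [160 164 165]
270 284 [-42.3  -3.2 -11.8] 0.1142 [159 166 168]
270 290 [-47.2  -3.1 -12.2] 0.1191 [161 168 169]
270 296 [-50.3  -3.  -11.7] 0.1222 [160 167 166]
270 302 [-55.3  -2.8 -12.5] 0.1271 [133 140 140]
270 308 [-59.   -2.7 -12.6] 0.1309 [126 130 133]
270 314 [-64.4  -2.6 -14. ] 0.1362 [57 58 58]
289 200 [ 19.3   5.3 -25.5] 0.0526 [190 194 202]
289 206 [ 19.9   5.3 -21.9] 0.052 [189 194 201]
289
[... 177 characters left out ...]
3 [106 107 113]
289 236 [-14.    4.6 -19.3] 0.0858 [175 178 186]
289 242 [-14.8   4.6 -16.8] 0.0867 [186 189 196]
289 248 [-14.4   4.6 -13.6] 0.0863 [184 184 195]
289 254 [-15.2   4.6 -11. ] 0.0871 [189 189 197]
289 260 [-15.    4.7  -7.9] 0.0869 [101 101 104]
289 266 [-28.    4.4 -11.8] 0.0999 [158 166 163]
289 272 [-33.6   4.2 -12.1] 0.1054 [162 168 168]
289 278 [-38.6   4.1 -12.3] 0.1105 [160 165 165]
289 284 [-43.2   4.  -12.3] 0.115 [161 168 167]
289 290 [-46.7   4.  -11.9] 0.1186 [159 167 167]
289 296 [-50.5   3.9 -11.8] 0.1224 [158 165 164]
289 302 [-54.5   3.8 -11.9] 0.1264 [159 165 166]
289 308 [-57.6   3.7 -11.7] 0.1295 [165 173 173]
289 314 [-58.7   3.7 -10. ] 0.1306 [243 247 249]
```

{"method": "send_rows", "body": {
  "grip": [255,255,255,255,255],
  "offset": [
    [0.6,0,0],
    [1.2,0,0],
    [1.8,0,0],
    [2.4,0,0],
    [2.4,0,0]
  ],
  "twist": [0,0,0,0,0]
}}

```text
clock: 20.32
position: [0.5296, -0.0683, 0.0694]
ee_rot: [-0.523, -0.475, 0.524, -0.475]
ft_force: [-0.3, -0.6, -0.1]
grip_width: -0.003
```

{"method": "send_rows", "body": {
  "grip": [255,255,255,255,255],
  "offset": [
    [0.6,0,0],
    [1.2,0,0],
    [1.8,0,0],
    [2.4,0,0],
    [2.4,0,0]
  ],
  "twist": [0,0,0,0,0]
}}

```text
clock: 20.73
position: [0.5296, -0.0683, 0.0671]
ee_rot: [-0.523, -0.475, 0.524, -0.475]
ft_force: [0.5, -0.0, 0.1]
grip_width: -0.002
```

```bash
python3 - <<'E'
from h import *
p,d,o=snap('wrist','w16'); p2,_,_=snap('side','s16')
a=cv2.resize(p[130:330,200:360],(480,600),interpolation=cv2.INTER_CUBIC)
b=cv2.resize(p2[140:190,250:285],(320,457),interpolation=cv2.INTER_CUBIC)
c=np.zeros((600,800,3),np.uint8);c[:,:480]=a;c[:457,480:]=b;cv2.imwrite('pics/c16.png',c)
X=cloud('wrist',d,o);Z=X[...,2]
print('bar',np.median(Z[160:195,265:290]),'hand',np.median(Z[240:255,268:288]),o['ft_force'])
E
```

```text
bar 0.052869746930403166 hand 0.08658928755671372 [ 0.45945801 -0.04590755  0.10476726]
```

View pics/c16.png

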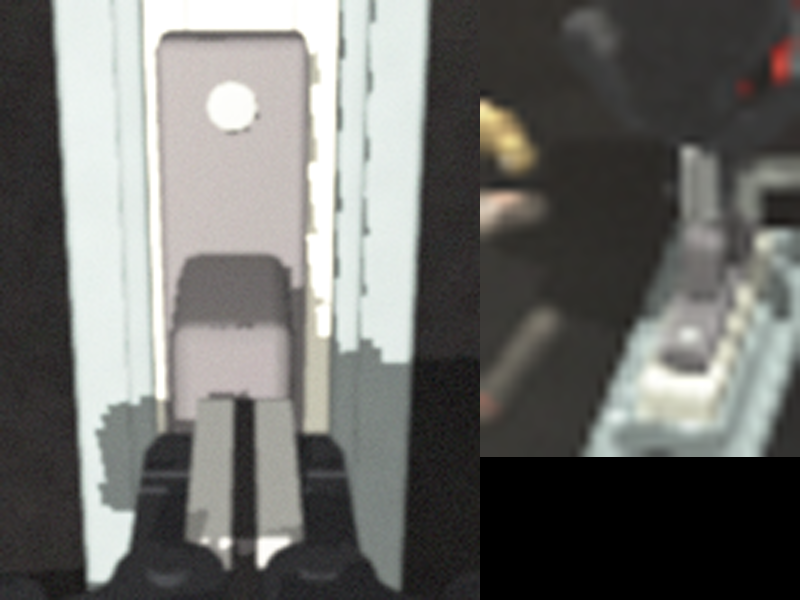

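{"method": "send_rows", "body": {
  "grip": [255,255,255,255,255],
  "offset": [
    [0.6,0,0],
    [1.2,0,0],
    [1.8,0,0],
    [2.4,0,0],
    [2.4,0,0]
  ],
  "twist": [0,0,0,0,0]
}}

```text
clock: 21.25
position: [0.5296, -0.0683, 0.0647]
ee_rot: [-0.523, -0.475, 0.524, -0.475]
ft_force: [0.4, 0.4, 0.2]
grip_width: 0.006
```

{"method": "send_rows", "body": {
  "grip": [255,255,255,255,255],
  "offset": [
    [0.4,0,0],
    [0.8,0,0],
    [1.2,0,0],
    [1.6,0,0],
    [1.6,0,0]
  ],
  "twist": [0,0,0,0,0]
}}

```text
clock: 21.67
position: [0.5299, -0.0683, 0.0635]
ee_rot: [0.524, 0.475, -0.523, 0.475]
ft_force: [-1.1, 0.4, 5.9]
grip_width: -0.003
```

{"method": "send_rows", "body": {
  "grip": [255,255,255,255,255],
  "offset": [
    [0.3,0,0],
    [0.6,0,0],
    [0.9,0,0],
    [1.2,0,0],
    [1.2,0,0]
  ],
  "twist": [0,0,0,0,0]
}}

```text
clock: 22.08
position: [0.5301, -0.0684, 0.0626]
ee_rot: [0.524, 0.475, -0.523, 0.475]
ft_force: [-2.4, 0.3, 9.5]
grip_width: -0.0
```

{"method": "send_rows", "body": {
  "grip": [255,255,255,255,255],
  "offset": [
    [0.3,0,0],
    [0.6,0,0],
    [0.9,0,0],
    [1.2,0,0],
    [1.2,0,0]
  ],
  "twist": [0,0,0,0,0]
}}

```text
clock: 22.5
position: [0.5303, -0.0684, 0.0619]
ee_rot: [0.524, 0.475, -0.523, 0.475]
ft_force: [-3.3, 0.7, 14.7]
grip_width: -0.004
```

```bash
python3 - <<'E'
from h import *
p,d,o=snap('wrist','w17')
X=cloud('wrist',d,o);Z=X[...,2]
print('bar',np.median(Z[160:195,265:290]),'strip',np.median(Z[122:135,262:298]),o['ft_force'],o['position'])
E
```

```text
bar 0.04983797556259916 strip 0.035702643039726804 [-3.28763164  0.70187147 14.72999907] [ 0.53033783 -0.06841925  0.06185515]
```

{"method": "send_rows", "body": {
  "grip": [255,255,255,255,255],
  "offset": [
    [-2,0,0],
    [-10,0,0],
    [-40,0,0],
    [-75,0,0],
    [-90,0,0]
  ],
  "twist": [0,0,0,0,0]
}}

```text
clock: 22.97
position: [0.5308, -0.0689, 0.1546]
ee_rot: [0.525, 0.474, -0.523, 0.476]
ft_force: [1.1, -0.4, 0.3]
grip_width: 0.002
```

```bash
python3 - <<'E'
from h import *
p,d,o=snap('wrist','w18');o=monitor.get_obs()
X=cloud('wrist',d,o);Z=X[...,2]
A=(np.linalg.norm(X[...,:2]-[.5304,-.067],axis=-1)<.072)
def comp(m):
    m=m.astype(np.uint8);k,l,s,_=cv2.connectedComponentsWithStats(m);i=1+np.argmax(s[1:,4]);return l==i
for n,a,b in [('strip',.031,.044),('bar',.045,.060),('handle',.08,.094)]:
    m=comp(A&(Z>a)&(Z<b));q=X[m];print(n,m.sum(),cv2.minAreaRect((q[:,:2]*1000).astype(np.float32)),np.median(q[:,2]),np.linalg.lstsq(np.c_[q[:,:2],np.ones(len(q))],q[:,2],rcond=None)[0])
delta([.485,-.16,.15],-5.5)
E
```

```text
strip 2036 ((529.0678100585938, -69.06743621826172), (136.29356384277344, 46.66085433959961), 86.50067901611328) 0.039255321444258494 [0.01531825 0.00541263 0.03113843]
bar 3025 ((529.7263793945312, -67.61421203613281), (112.02099609375, 26.020246505737305), 84.53773498535156) 0.05322679380721537 [ 0.00361936 -0.00026978  0.0512733 ]
handle 1497 ((529.7680053710938, -67.10932922363281), (39.677467346191406, 18.59929084777832), 83.70863342285156) 0.08699584458145365 [-0.00315774 -0.03192203  0.0862676 ]
clock 23.02 pos [ 0.5319 -0.0688  0.1562] yawY -5.56 tilt [ 6.4e-03  7.0e-04 -1.0e+00] F [ 1.91 -0.18  2.  ] g -0.001 j7 0.06
tool offset mm [  5.79 -37.92  95.31] twist -0.06 alt 179.9 -180.1
```

View pics/w18.png

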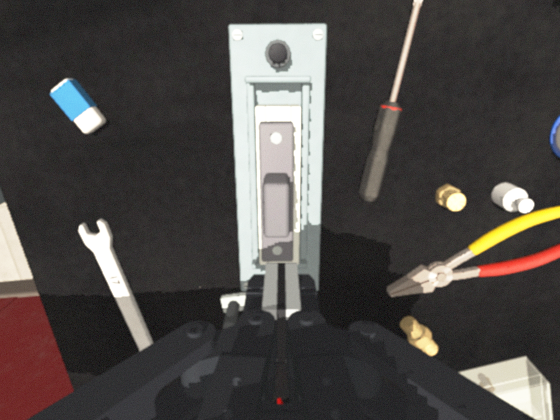

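```bash
python3 -c "
from h import *
delta([.4844,-.1479,.14],84.5)"
```

```text
clock 23.02 pos [ 0.5319 -0.0688  0.1562] yawY -5.56 tilt [ 6.4e-03  7.0e-04 -1.0e+00] F [ 1.91 -0.18  2.  ] g -0.001 j7 0.06
tool offset mm [ 15.79 -39.75  83.34] twist 89.94 alt 269.9 -90.1
```

{"method": "send_rows", "body": {
  "grip": [120,120,120,120,120],
  "offset": [
    [0,-10,20],
    [0,-20,40],
    [0,-30,60],
    [0,-38,80],
    [0,-39,83]
  ],
  "twist": [-7,-14,-21,-28,-35]
}}

```text
clock: 23.43
position: [0.4807, -0.1508, 0.1508]
ee_rot: [0.356, 0.611, -0.356, 0.611]
ft_force: [0.3, 0.5, 0.9]
grip_width: 0.529
```

{"method": "send_rows", "body": {
  "grip": [120,120,120,120,120],
  "offset": [
    [0,0,0],
    [0,0,0],
    [0,0,0],
    [0,0,0],
    [0,0,0]
  ],
  "twist": [-7,-14,-21,-28,-35]
}}

```text
clock: 23.85
position: [0.4826, -0.1472, 0.1506]
ee_rot: [0.154, 0.69, -0.154, 0.69]
ft_force: [0.3, -0.3, -0.3]
grip_width: 0.534
```

{"method": "send_rows", "body": {
  "grip": [120,120,120,120,120],
  "offset": [
    [0,0,0],
    [0,0,0],
    [0,0,0],
    [0,0,0],
    [0,0,0]
  ],
  "twist": [-7,-14,-20,-20,-20]
}}

```text
clock: 24.27
position: [0.4826, -0.1472, 0.1507]
ee_rot: [0.035, 0.706, -0.035, 0.706]
ft_force: [0.7, -0.5, -0.2]
grip_width: 0.528
```

```bash
python3 - <<'E'
from h import *
p,d,o=snap('wrist','w19');o=monitor.get_obs()
X=cloud('wrist',d,o);Z=X[...,2]
A=(np.linalg.norm(X[...,:2]-[.4844,-.148],axis=-1)<.06)
m=A&(Z>.086)&(Z<.097); print(m.sum(),np.median(X[m],0)); 
m=A&(Z>.054)&(Z<.064); print(m.sum(),cv2.minAreaRect((X[m][:,:2]*1000).astype(np.float32)))
delta([.4844,-.1479,.047],84.5)
E
```

```text
185 [ 0.48390855 -0.15387546  0.09046359]
964 ((502.8787841796875, -135.8060760498047), (57.51053237915039, 50.60550308227539), 0.839984655380249)
clock 24.32 pos [ 0.4827 -0.1472  0.1507] yawY 84.25 tilt [-2.e-04  1.e-04 -1.e+00] F [ 0.49 -0.09 -0.04] g 0.529 j7 1.74
tool offset mm [103.68  -0.53   1.76] twist -0.25 alt 179.7 -180.3
```

View pics/w19.png

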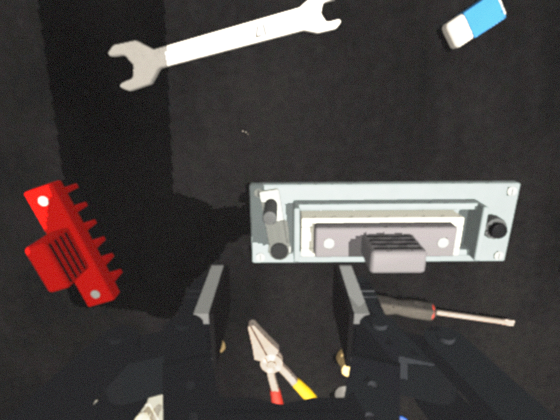

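```bash
python3 -c "
from h import *
delta([.4839,-.1539,.047],84.5)
X=cloud('wrist',np.load('pics/w19.npz')['d'],monitor.get_obs());Z=X[...,2]
v,u=np.mgrid[:420,:560]
m=(u>262)&(u<296)&(v>228)&(v<262)&(Z>.0615)&(Z<.069);print(m.sum(),X[m].mean(0))
m=(u>255)&(u<285)&(v>195)&(v<235)&(Z>.086)&(Z<.097);print(m.sum(),X[m].mean(0))
print(Z[205:220:3,258:282:4].round(3))"
```

```text
clock 24.32 pos [ 0.4827 -0.1472  0.1507] yawY 84.25 tilt [-2.e-04  1.e-04 -1.e+00] F [ 0.49 -0.09 -0.04] g 0.529 j7 1.74
tool offset mm [103.68  -6.55   1.87] twist -0.25 alt 179.7 -180.3
286 [ 0.52089309 -0.15194786  0.06343371]
185 [ 0.48391976 -0.15392636  0.0901975 ]
[[0.01  0.062 0.075 0.078 0.074 0.06 ]
 [0.01  0.061 0.082 0.083 0.08  0.061]
 [0.01  0.062 0.088 0.089 0.087 0.062]
 [0.011 0.01  0.09  0.09  0.091 0.061]
 [0.01  0.09  0.091 0.09  0.09  0.061]]
```

{"method": "send_rows", "body": {
  "grip": [120,120,120,120,120],
  "offset": [
    [10,-5,2],
    [30,-6.5,2],
    [50,-6.5,2],
    [65,-6.5,2],
    [70,-6.5,2]
  ],
  "twist": [0,0,0,0,0]
}}

```text
clock: 24.73
position: [0.4826, -0.1539, 0.078]
ee_rot: [0.035, 0.708, -0.035, 0.705]
ft_force: [-0.5, 0.5, -1.0]
grip_width: 0.528
```

{"method": "send_rows", "body": {
  "grip": [120,120,120,120,120],
  "offset": [
    [8,0,0],
    [16,0,0],
    [24,0,0],
    [30,0,0],
    [30,0,0]
  ],
  "twist": [0,0,0,0,0]
}}

```text
clock: 25.15
position: [0.4836, -0.1537, 0.0497]
ee_rot: [0.034, 0.707, -0.034, 0.706]
ft_force: [-0.4, 0.7, 0.6]
grip_width: 0.533
```

```bash
python3 - <<'E'
from h import *
p,d,o=snap('wrist','w20'); p2,_,_=snap('side','s20')
delta([.4839,-.1539,.047],84.5)
b=cv2.resize(p2[130:190,250:310],(600,600),interpolation=cv2.INTER_CUBIC);cv2.imwrite('pics/s20c.png',b)
E
```

```text
clock 25.25 pos [ 0.4843 -0.1539  0.0508] yawY 84.46 tilt [-0.  0. -1.] F [ 0.23 -0.55  0.24] g 0.529 j7 1.84
tool offset mm [ 3.84 -0.04 -0.36] twist -0.04 alt 180.0 -180.0
```

View pics/w20.png

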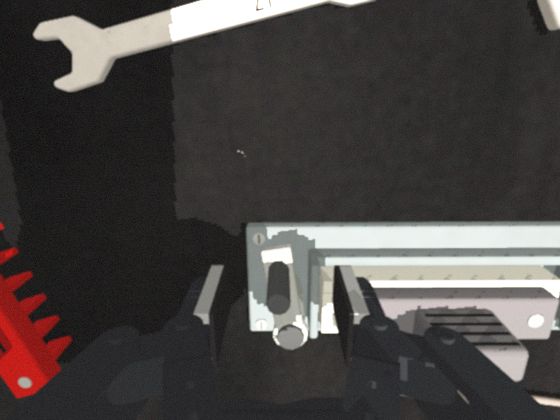

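View pics/s20c.png

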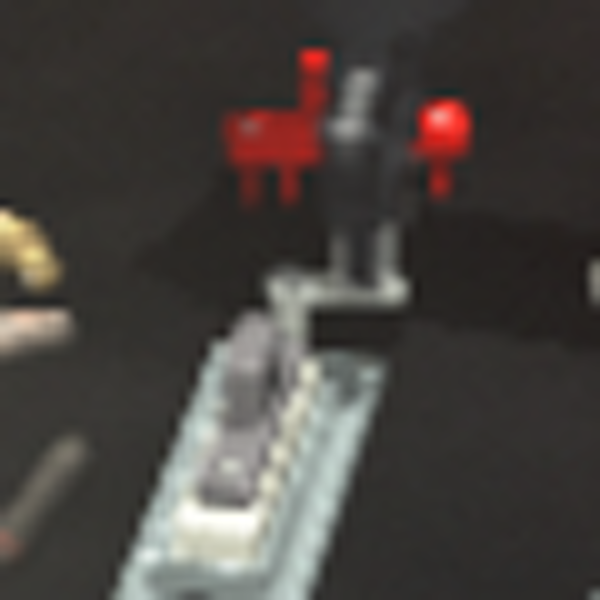

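```bash
cat > arc.py <<'E'
from h import *
import sys
piv=np.array([.5218,-.1518]);th=np.radians(-5.5);A=np.array([[np.cos(th),-np.sin(th)],[np.sin(th),np.cos(th)]])
def P(f,z): return np.r_[piv+.038*A@np.array([-np.cos(f),np.sin(f)]),z]
o=monitor.get_obs();R=Ro.from_quat(o['ee_rot']).as_matrix();cur=np.degrees(np.arctan2(R[1,1],R[0,1]))
z=float(sys.argv[1])
for f in map(float,sys.argv[2:]):
    print(f,np.round(R.T@(P(f,z)-o['position'])*1000,1),'tw',round(cur-(84.5-np.degrees(f)),1))
E
python3 arc.py .0485 -.15 0 .1 .2 .3 .4
```

```text
-0.15 [ 2.3  0.  -0.4] tw -8.6
0.0 [ 2.3  5.7 -0.8] tw -0.0
0.1 [ 2.3  9.5 -0.7] tw 5.7
0.2 [ 2.3 13.2 -0.1] tw 11.4
0.3 [ 2.3 16.9  0.9] tw 17.2
0.4 [ 2.3 20.5  2.2] tw 22.9
```

{"method": "send_rows", "body": {
  "grip": [180,180,180,180,180],
  "offset": [
    [2,0,0],
    [2,0,0],
    [2,6,-0.5],
    [2,9,-0.5],
    [2,13,0]
  ],
  "twist": [0,0,0,6,11],
  "newtons": 20
}}

```text
clock: 25.67
position: [0.4857, -0.1407, 0.0491]
ee_rot: [0.103, 0.699, -0.103, 0.7]
ft_force: [1.8, -1.6, -1.1]
grip_width: 0.293
```

```bash
python3 arc.py .0485 .2 .3 .4 .5 .6 .7; python3 -c "
from h import *
delta([.4839,-.1539,.047],84.5)"
```

```text
0.2 [ 0.6 -0.1 -0.2] tw 0.1
0.3 [ 0.6  3.7 -0. ] tw 5.9
0.4 [0.6 7.5 0.6] tw 11.6
0.5 [ 0.6 11.2  1.5] tw 17.3
0.6 [ 0.6 14.7  2.8] tw 23.1
0.7 [ 0.6 18.2  4.5] tw 28.8
clock 25.67 pos [ 0.4857 -0.1407  0.0491] yawY 73.19 tilt [ 8.e-04 -1.e-04 -1.e+00] F [ 1.78 -1.64 -1.07] g 0.293 j7 1.62
tool offset mm [  2.09 -13.12   2.11] twist -11.31 alt 168.7 -191.3
```

Force on the tool shows the pin is being pushed (~2 N). Follow the arc: the same table holds relative to each start (0.1 rad per row).

{"method": "send_rows", "body": {
  "grip": [180,180,180,180,180],
  "offset": [
    [0,3.8,0],
    [0,7.5,0.6],
    [0,11.2,1.5],
    [0,14.8,2.8],
    [0,18.2,4.5]
  ],
  "twist": [5.7,11.5,17.2,22.9,28.6]
}}

```text
clock: 26.08
position: [0.4952, -0.1243, 0.049]
ee_rot: [0.273, 0.652, -0.273, 0.652]
ft_force: [0.4, -1.1, 0.2]
grip_width: 0.299
```

```bash
python3 arc.py .0485 .7 .8 .9 1 1.1 1.2; python3 -c "
from h import *
p,d,o=snap('wrist','w21')"
```

```text
0.7 [ 0.5 -0.2  0.3] tw 0.2
0.8 [0.5 3.6 0.5] tw 5.9
0.9 [0.5 7.3 1.1] tw 11.7
1.0 [ 0.5 11.   2. ] tw 17.4
1.1 [ 0.6 14.6  3.3] tw 23.1
1.2 [ 0.6 18.   5. ] tw 28.9
```

View pics/w21.png

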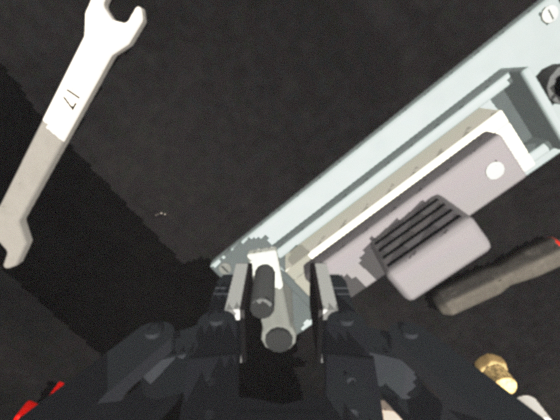

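{"method": "send_rows", "body": {
  "grip": [180,180,180,180,180],
  "offset": [
    [0,3.7,0.3],
    [0,7.4,0.9],
    [0,11.1,1.8],
    [0,14.7,3.1],
    [0,18.1,4.8]
  ],
  "twist": [5.7,11.5,17.2,22.9,28.6]
}}

```text
clock: 26.55
position: [0.5111, -0.1151, 0.0489]
ee_rot: [0.425, 0.565, -0.425, 0.565]
ft_force: [-1.1, -1.7, 0.2]
grip_width: 0.295
```

```bash
python3 arc.py .0485 1.2 1.3 1.4 1.5 1.6 1.65 1.7 1.75
```

```text
1.2 [0.4 0.3 0.2] tw 0.4
1.3 [0.4 4.1 0.5] tw 6.1
1.4 [0.4 7.9 1.1] tw 11.9
1.5 [ 0.4 11.5  2. ] tw 17.6
1.6 [ 0.4 15.1  3.3] tw 23.3
1.65 [ 0.4 16.8  4.1] tw 26.2
1.7 [ 0.4 18.5  5. ] tw 29.0
1.75 [ 0.4 20.1  6. ] tw 31.9
```

{"method": "send_rows", "body": {
  "grip": [180,180,180,180,180],
  "offset": [
    [0,4,0.5],
    [0,8,1.1],
    [0,11.5,2],
    [0,15,3.3],
    [0,18,4.5]
  ],
  "twist": [5.7,11.5,17.2,22.9,24]
}}

```text
clock: 26.97
position: [0.5296, -0.114, 0.0487]
ee_rot: [-0.533, -0.465, 0.533, -0.464]
ft_force: [-0.7, 1.8, 0.6]
grip_width: 0.295
```

```bash
python3 arc.py .0485 1.6 1.7 1.8; python3 -c "
from h import *
p,d,o=snap('wrist','w22')
print(o['ft_force'])"
```

```text
1.6 [ 0.2 -3.1  0.5] tw -0.7
1.7 [0.2 0.7 0.7] tw 5.0
1.8 [0.2 4.5 1.2] tw 10.8
[-0.68717324  1.79956748  0.63187311]
```

View pics/w22.png

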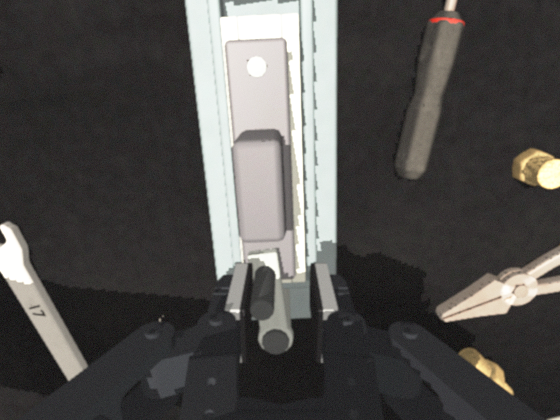

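{"method": "send_rows", "body": {
  "grip": [180,180,180,180,180],
  "offset": [
    [0,1,0],
    [0,2,0],
    [0,3,0],
    [0,3.5,0],
    [0,3.5,0]
  ],
  "twist": [0,0,0,0,0]
}}

```text
clock: 27.43
position: [0.5332, -0.1151, 0.0488]
ee_rot: [0.532, 0.465, -0.532, 0.465]
ft_force: [-0.5, 0.5, -0.1]
grip_width: 0.291
```

```bash
python3 -c "
from h import *
p,d,o=snap('wrist','w23')
print(o['ft_force'],o['position'])"
```

```text
[-0.466309    0.46691003 -0.11159707] [ 0.53315896 -0.11510373  0.04878105]
```

View pics/w23.png

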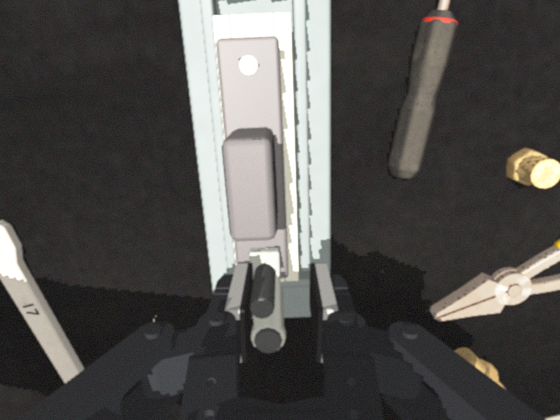

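{"method": "send_rows", "body": {
  "grip": [130,130,130,130,130],
  "offset": [
    [0,0,0],
    [0,0,0],
    [-15,0,0],
    [-50,0,0],
    [-90,0,0]
  ],
  "twist": [0,0,0,0,0]
}}

```text
clock: 27.9
position: [0.5317, -0.1153, 0.1384]
ee_rot: [-0.531, -0.466, 0.534, -0.464]
ft_force: [0.8, 1.2, -1.1]
grip_width: 0.491
```

{"method": "send_rows", "body": {
  "grip": [130,130,130,130,130],
  "offset": [
    [-10,-25,-10],
    [-20,-60,-20],
    [-20,-90,-20],
    [-20,-90,-20],
    [-20,-90,-20]
  ],
  "twist": [0,0,0,0,0]
}}

```text
clock: 28.32
position: [0.4462, -0.0823, 0.1596]
ee_rot: [0.534, 0.466, -0.53, 0.465]
ft_force: [0.2, 0.8, 0.2]
grip_width: 0.487
```

```bash
python3 - <<'E'
from h import *
p,d,o=snap('wrist','w24');p2,d2,_=snap('top','t24')
o=monitor.get_obs()
b=cv2.resize(p2[170:290,270:470],(800,480),interpolation=cv2.INTER_CUBIC);cv2.imwrite('pics/t24c.png',b)
X=cloud('wrist',d,o);Z=X[...,2]
A=(np.linalg.norm(X[...,:2]-[.5304,-.067],axis=-1)<.072)
def comp(m):
    m=m.astype(np.uint8);k,l,s,_=cv2.connectedComponentsWithStats(m);i=1+np.argmax(s[1:,4]);return l==i
for n,a,b in [('strip',.031,.044),('bar',.047,.0555),('handle',.08,.094)]:
    m=comp(A&(Z>a)&(Z<b));q=X[m];print(n,m.sum(),cv2.minAreaRect((q[:,:2]*1000).astype(np.float32)),np.median(q[:,2]))
B=np.linalg.norm(X[...,:2]-[.5258,-.114],axis=-1)<.02
m=B&(Z>.086)&(Z<.096);print('pin',m.sum(),X[m].mean(0) if m.any() else 0)
B=np.linalg.norm(X[...,:2]-[.5218,-.152],axis=-1)<.01
m=B&(Z>.060)&(Z<.068);print('cap',m.sum(),X[m].mean(0) if m.any() else 0)
print(o['ft_force'],o['clock'],o['position'])
E
```

```text
strip 1911 ((529.887939453125, -70.88904571533203), (136.03370666503906, 34.74681854248047), 83.88184356689453) 0.03684962291048641
bar 3012 ((529.1818237304688, -69.00807189941406), (111.69483184814453, 26.565349578857422), 84.7099380493164) 0.05084875850015519
handle 1573 ((529.1282958984375, -68.50298309326172), (39.46088409423828, 18.650056838989258), 84.9118423461914) 0.08466571151213408
pin 171 [ 0.52644774 -0.11416509  0.0895085 ]
cap 315 [ 0.52230685 -0.15094569  0.06244966]
[0.56414913 0.68711044 0.48799273] 28.4167 [ 0.44730721 -0.08302718  0.15908159]
```

View pics/w24.png

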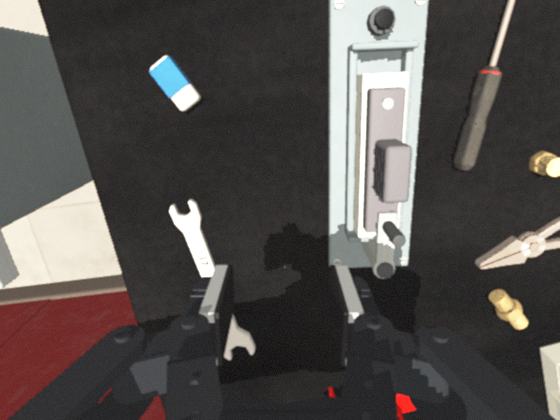

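View pics/t24c.png

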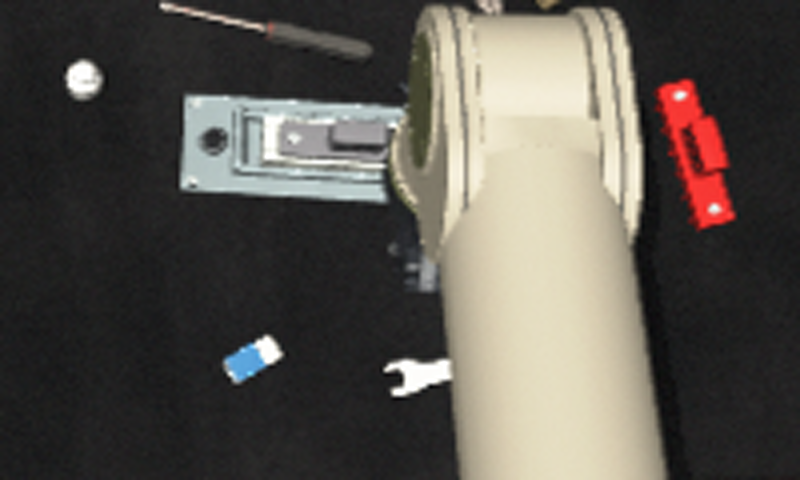

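```bash
python3 -c "
from h import *
o=monitor.get_obs();print(abs(o['joint_velocities']).max(),o['clock'])
print(manip.hand_in())"
```

```text
0.048879906766513326 28.4167
the job is handed in; nothing more can be done
None
```

The link plug is fully home in the strip with all six blades in their slots, and the keeper is turned over its end. I handed the job in at 28.4 s of the 72 s.

- **Insertion:** the wrist camera showed the strip about 7.4 mm off-centre toward the keeper. The blades went in there with no noticeable resistance.
- **Seating:** after I let go, the bar read about 1 mm above home (15.0 mm above the strip top instead of 14). I pressed the handle with the shut fingers. The highest force I read during the job was about 15 N.
- **Last checks on the plug:** the bar top measured 14.0 mm above the strip top. The plug was about 7–9 mm from the dock centre along its length, inside the 11 mm limit. It was within about 1 mm sideways and under 1° from the dock's direction.
- **Last checks on the rest:** the keeper measured about 1.58 rad. The gripper was clear of everything. The weight and eraser looked unmoved, and so did what the pictures showed of the spanner.

**Disagreements:**
- The shut fingertips first touched about 22 mm short of the stated TCP, so the grip sat only on the top of the handle. The plug leaned about 0.03 rad in the hand, but it stood flat once released and pressed home.
- I felt almost none of the 5–15 N leaf-spring friction on the way in.

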